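# Set out the tool-bit cases for the stock count

## Robot

A 6-joint arm with a two-finger parallel gripper is mounted at the origin on the work surface. World frame = base frame: x ahead of the robot, y to its left, z up, the work surface at z = 0. Lengths are in mm, angles in rad, forces in N, time in s.
With the tool pointing down it reaches from about 325 to 900 mm from the base axis. Payload 6.1 kg.
Tool frame: the origin (TCP) lies midway between the tips of the shut fingers; the grasp point (between the pads) lies 19 mm behind it (arm.grip_depth is the distance from the TCP to the grasp point, in mm); z points along the fingers, y is the line along which they close (so a half turn about z gives the same grasp; the last joint's range is limited). The gripper opens to 85 mm and grips with 20 to 120 N. Pads are 22 mm wide; open, the fingers measure 114 mm over their backs; the gripper's body (76 mm by 85 mm) begins 54 mm behind the grasp point. The pads swing forward as they close: fully open they stand 13 mm farther back than shut.
Start: joints at [-1.32, 0.22, 1.526, -0, 1.395, -0.126], TCP at [229.959, -581.149, 231.3] pointing down, gripper open.
Joint ranges: [-2.98, 2.98], [-0.91, 2.08], [0.09, 2.57], [-1.24, 4.39], [0.2, 2.65], [-2.68, 2.68]. Speed limits (rad/s): [2.57, 2.57, 3.01, 3.14, 3.14, 3.14].

## Interface

Orientations are given as a unit quaternion [x, y, z, w].
In Python, from rig import state, cams, workorder, arm gives the robot as it stands. The module is installed in compiled form; this text tells all that it offers.
- The arm moves only by the tool jog_arm, never from a script. Its argument "steps" is a list that holds one entry, the list of rows, each a list of 7 numbers: the shift along the tool's x, y, z in mm, then the turn, a rotation vector about the tool's x, y, z in degrees, then the closure, from -1 (fully open) to 1 (shut). In form: [[[x, y, z, ax, ay, az, grip], ...]]. A call has 1 to 20 rows; each row shifts and turns the commanded pose from where the row before left it, along the tool's axes as they then stand; what a row does not reach is not made up. A row lasts 1/12 s, in which the tool goes at most 41.7 mm and 7.16 degrees, less where a joint would pass 70% of its speed; a pose out of reach is approached as far as the arm can. A call with a gripper value outside its range is refused whole. The fingers move at their own pace and stop on an object; the grip force is fixed at half the most. Time passes only in rows, so rows that do not move let the fingers close. It gives the time, the measured TCP pose, the force, the opening and the grip force at its end, in the units of the state.
- state(): the state, without advancing time (a new reading comes with each control period).
- cams.snapshot(name): name is "scene" or "top" or "wrist"; returns a dict with "image" (480x640x3 uint8, red, green, blue), "depth" (480x640 float32, mm along the optical axis (not along the pixel's ray), 0 where there is no reading), "fx", "fy", "cx", "cy" (pixels), "eye" and "orientation" of the camera in the world. Camera axes: x right, y down, z forward; pixel columns grow to the right and rows downward; lengths in mm; the calibration is good to about 2 mm. The wrist camera is an equidistant fisheye: a pixel r from the principal point sees the ray r / f radians off the axis. A picture is of the moment at which its call begins.
- workorder.finish_job(): hands the job in; it is judged then, once.
The state is a dict: "time_s": time; "qpos": joint angles; "joint_vel": joint speeds; "tau": joint torques, N m; "tcp_pos": TCP position; "tool_rot": TCP orientation; "wrist_force": force on the tool from outside, world axes, zero at the start; "moment": the same for the moment, N m; "finger_gap": opening from 0.0 (shut) to 1.0 (fully open); "finger_force": force on a finger pad.
Only numpy, scipy, OpenCV 4.12 (cv2) and the standard library are available. Lean on these libraries where they do the work, as an engineer would, in place of code of your own. Each camera call takes 0.05 s, during which the arm holds its last target. There are 200 camera calls.

## Task

Set the tool-bit cases out for the stock count: draw every flat case under the low shelf toward you along the bench, without lifting or tipping it, until its back edge is at least 5 cm clear of the shelf, and lever its cover wide open (upright or nearly so) with the opener's blade through the notch in its front, never moving an open cover with the gripper. Lay the stray tool bits from the cork mat into the open cases, in any of them, and lay the opener flat in its tray again. Leave the covers open, and the oil can, the yellow bottle and the rotary tool where they are.

Things in the scene. Friction and masses are not known exactly. Their poses are not given: they have to be found in the camera images.
- case1: flat grey plastic tool-bit case, one of 2 or 3 alike, pushed in under the low shelf (None if absent): 90 mm deep (x), 120 wide (y), 26 high shut, 0.35-0.6 kg; too broad to grip: shut fingertips pressed on top with 15-25 N slide it along. Origin: centre of underside; +x to its back, z up. Walls 3 mm; inside, flat foam with bits let in flush, its top 12 mm above the underside.
- notch1 (a point): pry notch of case1: middle of the notch in the front wall, 45 mm ahead (-x) of the case's origin, 18.5 mm above its underside; case's axes. 44 mm wide (y), open from 14 mm up to 23 mm, where the cover's lower face begins; the cover is flush with the front wall.
- cover1 (a joint): cover of case1: plate 90 x 120 x 3 mm hinged on the case's back upper edge (along y at x = +45 mm, 23 mm above the underside). 0 shut, grows as it opens up and back, 1.57 upright, stop at 1.8 rad. Stiff hinge (0.04 N m): stays where it is left; about 0.8 N at the front edge lifts it.
- case2: flat grey plastic tool-bit case, one of 2 or 3 alike, pushed in under the low shelf (None if absent): 90 mm deep (x), 120 wide (y), 26 high shut, 0.35-0.6 kg; too broad to grip: shut fingertips pressed on top with 15-25 N slide it along. Origin: centre of underside; +x to its back, z up. Walls 3 mm; inside, flat foam with bits let in flush, its top 12 mm above the underside.
- notch2 (a point): pry notch of case2: middle of the notch in the front wall, 45 mm ahead (-x) of the case's origin, 18.5 mm above its underside; case's axes. 44 mm wide (y), open from 14 mm up to 23 mm, where the cover's lower face begins; the cover is flush with the front wall.
- cover2 (a joint): cover of case2: plate 90 x 120 x 3 mm hinged on the case's back upper edge (along y at x = +45 mm, 23 mm above the underside). 0 shut, grows as it opens up and back, 1.57 upright, stop at 1.8 rad. Stiff hinge (0.04 N m): stays where it is left; about 0.8 N at the front edge lifts it.
- case3: flat grey plastic tool-bit case, one of 2 or 3 alike, pushed in under the low shelf (None if absent): 90 mm deep (x), 120 wide (y), 26 high shut, 0.35-0.6 kg; too broad to grip: shut fingertips pressed on top with 15-25 N slide it along. Origin: centre of underside; +x to its back, z up. Walls 3 mm; inside, flat foam with bits let in flush, its top 12 mm above the underside.
- notch3 (a point): pry notch of case3: middle of the notch in the front wall, 45 mm ahead (-x) of the case's origin, 18.5 mm above its underside; case's axes. 44 mm wide (y), open from 14 mm up to 23 mm, where the cover's lower face begins; the cover is flush with the front wall.
- cover3 (a joint): cover of case3: plate 90 x 120 x 3 mm hinged on the case's back upper edge (along y at x = +45 mm, 23 mm above the underside). 0 shut, grows as it opens up and back, 1.57 upright, stop at 1.8 rad. Stiff hinge (0.04 N m): stays where it is left; about 0.8 N at the front edge lifts it.
- shelf_edge (a point): middle of the lower front edge of the low plywood shelf: underside 55 mm above the bench, board 15 mm thick, 130 deep, 600 long, legs at its ends; parts up to 45 mm high stand on its back half. x points under the shelf (away from the robot), y along the edge, z up. A cover under the shelf strikes it before it is open.
- opener: pry tool lying flat: wooden handle 75 mm long, 24 wide, 16 high, then a thin steel blade 75 long, 14 wide, 2 thick; 70 g. Origin: on the handle's underside, 15 mm behind its front end, near the centre of mass (grip here, across y). x points to the blade (tip at +90 mm, handle end at -60 mm), z up; the blade's middle plane is 8 mm above the underside.
- opener_tip (a point): middle of the blade's tip edge, 90 mm ahead of the opener's origin and 8 mm above its underside; same axes as the opener.
- tray: the opener's shallow white plastic tray, fixed to the bench at the right: 230 mm (x) by 140 mm (y), walls 3 mm thick and 12 mm high, floor 3 mm thick. Origin: centre of its underside.
- bit1: stray square lathe tool bit of plain steel, one of 2 or 3 alike lying on the cork mat (None if absent): 50 mm long (x), 10 x 10 mm square, 40 g. Origin: its centre; x along its length.
- bit2: stray square lathe tool bit of plain steel, one of 2 or 3 alike lying on the cork mat (None if absent): 50 mm long (x), 10 x 10 mm square, 40 g. Origin: its centre; x along its length.
- bit3: stray square lathe tool bit of plain steel, one of 2 or 3 alike lying on the cork mat (None if absent): 50 mm long (x), 10 x 10 mm square, 40 g. Origin: its centre; x along its length.
- mat: thin cork mat fixed to the bench at the left, 170 mm (x) by 80 mm (y), 3 mm thick; the stray tool bits start on it. Origin: centre of its underside.
- oil_can: bystander: pump oil can, 72 mm across, 240 mm high with its thin spout; origin at the centre of its foot.
- bottle: bystander: yellow squirt bottle, 84 mm across, 185 mm high; origin at the centre of its foot.
- grinder: bystander: grey rotary tool leaning in its round black stand, stand 120 mm across, about 200 mm high; origin at the centre of its foot.
Not all that is in view belongs to the job. Several things have the shape of the mat; the one meant has the colours described above.

How it is judged (in metres and radians):
At the end, for the whole second after the job is handed in: Every case present lies flat and still on the bench, back edge 5 cm (2 mm allowed) or more in front of the shelf edge, cover open 1.4 rad or more; every bit present lies still inside one of the cases, down on the foam; the opener lies flat and still, released, wholly inside its tray (x of each of case1, case2, case3 in the frame of shelf_edge below -0.093 m and value of joint each of cover1, cover2, cover3 above 1.4 rad and height (world z) of each of case1, case2, case3 below 0.008 m and angle between each of case1, case2, case3's own z axis and vertical below 0.08 rad and linear speed of each of case1, case2, case3, bit1, bit2, bit3, opener below 0.02 m/s and ((x of bit1 in the frame of case1 between -0.042 and 0.042 m and y of bit1 in the frame of case1 between -0.057 and 0.057 m and z of bit1 in the frame of case1 between 0.008 and 0.024 m) or (x of bit1 in the frame of case2 between -0.042 and 0.042 m and y of bit1 in the frame of case2 between -0.057 and 0.057 m and z of bit1 in the frame of case2 between 0.008 and 0.024 m) or (x of bit1 in the frame of case3 between -0.042 and 0.042 m and y of bit1 in the frame of case3 between -0.057 and 0.057 m and z of bit1 in the frame of case3 between 0.008 and 0.024 m)) and ((x of bit2 in the frame of case1 between -0.042 and 0.042 m and y of bit2 in the frame of case1 between -0.057 and 0.057 m and z of bit2 in the frame of case1 between 0.008 and 0.024 m) or (x of bit2 in the frame of case2 between -0.042 and 0.042 m and y of bit2 in the frame of case2 between -0.057 and 0.057 m and z of bit2 in the frame of case2 between 0.008 and 0.024 m) or (x of bit2 in the frame of case3 between -0.042 and 0.042 m and y of bit2 in the frame of case3 between -0.057 and 0.057 m and z of bit2 in the frame of case3 between 0.008 and 0.024 m)) and ((x of bit3 in the frame of case1 between -0.042 and 0.042 m and y of bit3 in the frame of case1 between -0.057 and 0.057 m and z of bit3 in the frame of case1 between 0.008 and 0.024 m) or (x of bit3 in the frame of case2 between -0.042 and 0.042 m and y of bit3 in the frame of case2 between -0.057 and 0.057 m and z of bit3 in the frame of case2 between 0.008 and 0.024 m) or (x of bit3 in the frame of case3 between -0.042 and 0.042 m and y of bit3 in the frame of case3 between -0.057 and 0.057 m and z of bit3 in the frame of case3 between 0.008 and 0.024 m)) and x of opener in the frame of tray between -0.114 and 0.114 m and y of opener in the frame of tray between -0.069 and 0.069 m and x of opener_tip in the frame of tray between -0.114 and 0.114 m and y of opener_tip in the frame of tray between -0.069 and 0.069 m and z of opener in the frame of tray below 0.01 m and angle between opener's own z axis and vertical below 0.12 rad); the robot touches nothing.
It fails at once if the gripper or arm (not the blade) touches a cover while it is open ((value of joint cover1 above 0.15 rad and contact force between any of the fingers, the arm and cover1_c0 above 1.5 N) or (value of joint cover2 above 0.15 rad and contact force between any of the fingers, the arm and cover2_c0 above 1.5 N) or (value of joint cover3 above 0.15 rad and contact force between any of the fingers, the arm and cover3_c0 above 1.5 N)).
It fails at once if a case is lifted or tipped up instead of being drawn along the bench (height (world z) of any of case1, case2, case3 above 0.02 m or angle between any of case1, case2, case3's own z axis and vertical above 0.3 rad).
It fails at once if the oil can, the yellow bottle or the rotary tool is disturbed (moved by more than 3 cm) (distance of any of oil_can, bottle, grinder from where it was at the start of the episode above 0.03 m).
Of case1, case2, case3 only 2 to 3 are there at a start; the rules pass over those that are not, and their reading is None.
Of bit1, bit2, bit3 only 2 to 3 are there at a start; the rules pass over those that are not, and their reading is None.
At some moment in a run one of case1, case2, case3 may be knocked a few centimetres aside while the robot is not near it.
Once in a run the grip may slacken for a moment while it holds something.
It also fails if it takes over 210 s, if anything falls off the work surface, if the arm or the gripper's body presses on something with over 40 N, if the wrist force passes 120 N, or if a joint passes its speed limit or range.

## Working session

There is one attempt and no reset: what is moved stays moved. The work goes in short steps, Python scripts to look and compute and a tool call to move; the robot and the scene stay as the last step left them, time stands still between calls to the robot, and variables do not carry over. Pictures are saved under pics/ and viewed, at most 14 in all, crops included, and the job is handed in when it is done.

Besides the shell and the picture viewer there is one more tool, called after "Call:" as name([rows], argument=value, ...), one row to a line, values as JSON. jog_arm: Moves the arm, as the interface text tells. Its arguments: {"type":"object","properties":{"steps":{"type":"array"}},"required":["steps"]}

```bash
mkdir -p pics; cat > h.py <<'E'
import numpy as np, cv2
from rig import state, cams, workorder, arm
from scipy.spatial.transform import Rotation as R
def snap(n):
    s=cams.snapshot(n); return s
def save(s,name): cv2.imwrite('pics/'+name,s['image'][:,:,::-1])
def cloud(s):
    v,u=np.mgrid[0:480,0:640]; d=s['depth']
    p=np.stack([(u-s['cx'])/s['fx']*d,(v-s['cy'])/s['fy']*d,d],-1)
    return p@R.from_quat(s['orientation']).as_matrix().T+np.array(s['eye'])
def ray(s,u,v,z):
    r=R.from_quat(s['orientation']).as_matrix()@np.array([(u-s['cx'])/s['fx'],(v-s['cy'])/s['fy'],1])
    e=np.array(s['eye']); return e+r*(z-e[2])/r[2]
E
python3 - <<'E'
from h import *
a=snap('top');b=snap('scene')
save(a,'top0.png');save(b,'scene0.png')
for s in(a,b):print(s['eye'],s['orientation'],s['fx'],s['cx'],s['cy'])
print(state(),arm.grip_depth)
np.save('top0.npy',a,allow_pickle=True)
E
```

```text
[ 227.1488545   -53.22138894 1242.24207064] [ 0.71625673 -0.69002335  0.0723263  -0.07491977] 483.0165346831595 329.5275120613765 239.51662823707844
[1190.19125642  931.82203549 1057.62571644] [ 0.28367412  0.85909468 -0.40448345 -0.13371038] 544.2355680055908 322.6910014580674 235.85923163789184
{'time_s': 0.1, 'qpos': array([-1.32009803e+00,  2.21174874e-01,  1.52752286e+00,  8.35493907e-06,
        1.39470335e+00, -1.26121440e-01]), 'joint_vel': array([ 0.00019419, -0.00329399, -0.00231012,  0.00118812, -0.00066386,
        0.0003222 ]), 'tau': array([ 1.80649538e-03, -4.98242784e+01, -3.90546155e+01, -2.20794868e-04,
        5.64866845e-03, -6.99742515e-06]), 'tcp_pos': array([ 229.82503467, -580.60925174,  230.27768998]), 'tool_rot': array([ 9.82303040e-01,  1.87296341e-01, -5.21815613e-05, -9.02718611e-04]), 'wrist_force': array([ 0.48371066, -0.25949915,  0.41749481]), 'moment': array([ 0.01140002, -0.02884245, -0.00608303]), 'finger_force': 0.0, 'finger_gap': 1.0001390806102608} 18.700000000000003
```

View pics/top0.png

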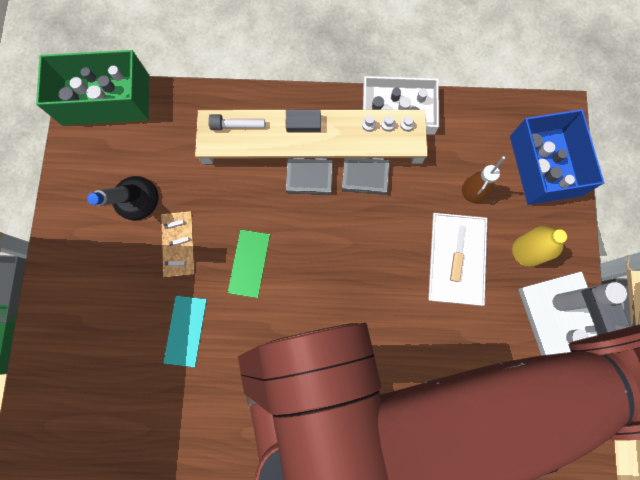

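View pics/scene0.png

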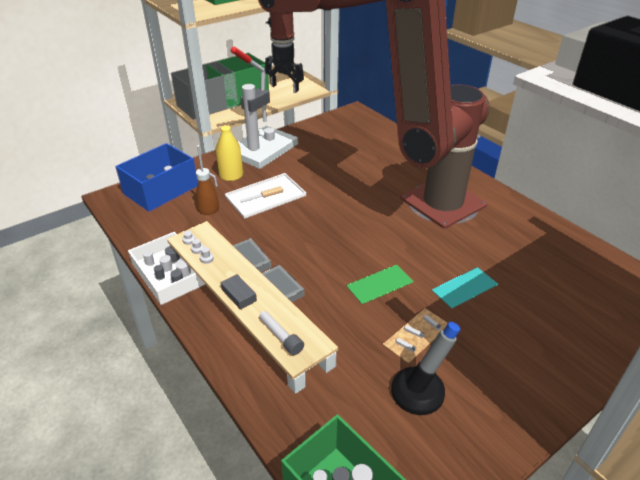

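The top view shows two grey cases at (309,176) and (366,176), the opener in the white tray at (458,255), three bits on cork at (174,224), (178,241) and (176,263), and the grinder at (133,198). Measuring next.

```bash
cat >> h.py <<'E'
def rects(s,mask,z,amin):
    out=[]
    n,l,st,c=cv2.connectedComponentsWithStats(mask.astype(np.uint8))
    for i in range(1,n):
        if st[i,4]<amin: continue
        vv,uu=np.nonzero(l==i)
        pts=np.array([ray(s,u,v,z)[:2] for u,v in zip(uu,vv)],np.float32)
        (cx,cy),(w,h),ang=cv2.minAreaRect(pts)
        bx=cv2.boxPoints(((cx,cy),(w,h),ang))
        e=[bx[1]-bx[0],bx[2]-bx[1]]; e=max(e,key=np.linalg.norm)
        a=np.degrees(np.arctan2(e[1],e[0]))
        a=(a+90)%180-90
        out.append(dict(c=(round(cx,1),round(cy,1)),wh=(round(max(w,h),1),round(min(w,h),1)),ang=round(a,1),px=c[i].round(),x=(pts[:,0].min().round(),pts[:,0].max().round()),y=(pts[:,1].min().round(),pts[:,1].max().round())))
    return out
def hsv(s): return cv2.cvtColor(s['image'],cv2.COLOR_RGB2HSV).astype(int)
E
python3 - <<'E'
from h import *
s=np.load('top0.npy',allow_pickle=True).item()
P=cloud(s);Z=P[...,2];H=hsv(s)
for n,(u,v) in dict(c1=(309,176),c2=(366,176),b=(178,241),bench=(330,240),shelf=(300,150),opener=(457,265),blade=(461,240),tray=(440,280),mat=(170,252)).items(): print(n,P[v,u].round(1),H[v,u])
m=np.zeros((480,640),bool);m[155:200,270:400]=1
print('case');[print(r) for r in rects(s,m&(Z>17)&(Z<40),26,150)]
m=np.zeros((480,640),bool);m[205:285,155:200]=1
print('bits');[print(r) for r in rects(s,m&(H[...,1]<60),13,20)]
print('mat');[print(r) for r in rects(s,m&(H[...,1]>60)&(H[...,2]>135),3,100)]
m=np.zeros((480,640),bool);m[205:310,425:492]=1
print('tray');[print(r) for r in rects(s,m&(H[...,1]<40),6,500)]
m[:]=0;m[218:295,438:480]=1
print('handle');[print(r) for r in rects(s,m&(H[...,1]>70),19,40)]
print('blade');[print(r) for r in rects(s,m&(H[...,1]<40)&(H[...,2]<215),12,30)]
m[:]=0;m[100:175,185:435]=1
print('shelf');[print(r) for r in rects(s,m&(Z>60)&(Z<80),70,500)]
E
```

```text
c1 [655.8  17.1  21.5] [108  18 143]
c2 [ 659.5 -133.9   27.1] [106  20 141]
b [469.  350.3  11. ] [130   3 249]
bench [489.3 -45.   -2.8] [ 10 138 144]
shelf [710.5  41.2  65. ] [ 23  66 250]
opener [ 431.8 -372.9   17.3] [ 18  89 241]
blade [ 500.9 -388.2    3.1] [124   7 239]
tray [ 393.6 -332.5    1.6] [  0   0 253]
mat [441.  371.7   0.5] [ 15 114 154]
case
{'c': (657.4, 18.2), 'wh': (119.1, 94.8), 'ang': np.float32(-87.9), 'px': array([309., 175.]), 'x': (np.float32(610.0), np.float32(706.0)), 'y': (np.float32(-42.0), np.float32(78.0))}
{'c': (666.0, -131.7), 'wh': (120.1, 95.6), 'ang': np.float32(87.9), 'px': array([365., 174.]), 'x': (np.float32(617.0), np.float32(712.0)), 'y': (np.float32(-192.0), np.float32(-71.0))}
bits
{'c': (514.4, 366.1), 'wh': (50.7, 13.9), 'ang': np.float32(-71.9), 'px': array([174., 224.]), 'x': (np.float32(502.0), np.float32(525.0)), 'y': (np.float32(342.0), np.float32(391.0))}
{'c': (468.7, 347.1), 'wh': (51.9, 13.7), 'ang': np.float32(-68.7), 'px': array([179., 241.]), 'x': (np.float32(457.0), np.float32(480.0)), 'y': (np.float32(322.0), np.float3
[... 271 characters left out ...]
': array([179., 241.]), 'x': (np.float32(377.0), np.float32(565.0)), 'y': (np.float32(298.0), np.float32(417.0))}
tray
{'c': (452.0, -378.8), 'wh': (232.6, 144.3), 'ang': np.float32(-3.4), 'px': array([458., 259.]), 'x': (np.float32(333.0), np.float32(571.0)), 'y': (np.float32(-457.0), np.float32(-300.0))}
handle
{'c': (427.8, -371.2), 'wh': (72.6, 23.0), 'ang': np.float32(-8.8), 'px': array([457., 267.]), 'x': (np.float32(393.0), np.float32(463.0)), 'y': (np.float32(-386.0), np.float32(-357.0))}
blade
shelf
{'c': (755.8, 14.8), 'wh': (598.0, 131.1), 'ang': np.float32(-87.9), 'px': array([313., 135.]), 'x': (np.float32(679.0), np.float32(832.0)), 'y': (np.float32(-284.0), np.float32(315.0))}
```

```bash
python3 - <<'E'
from h import *
s=np.load('top0.npy',allow_pickle=True).item()
im=s['image'][:,:,::-1]
a=cv2.resize(im[100:205,270:400],(780,630))[:600];
b=cv2.resize(im[205:300,425:490],(390,570),interpolation=cv2.INTER_CUBIC)
c=cv2.resize(im[205:285,150:205],(390,570),interpolation=cv2.INTER_CUBIC)
cv2.imwrite('pics/c1.png',np.hstack([b,c]))
E
```

```text
(no output)
```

View pics/c1.png

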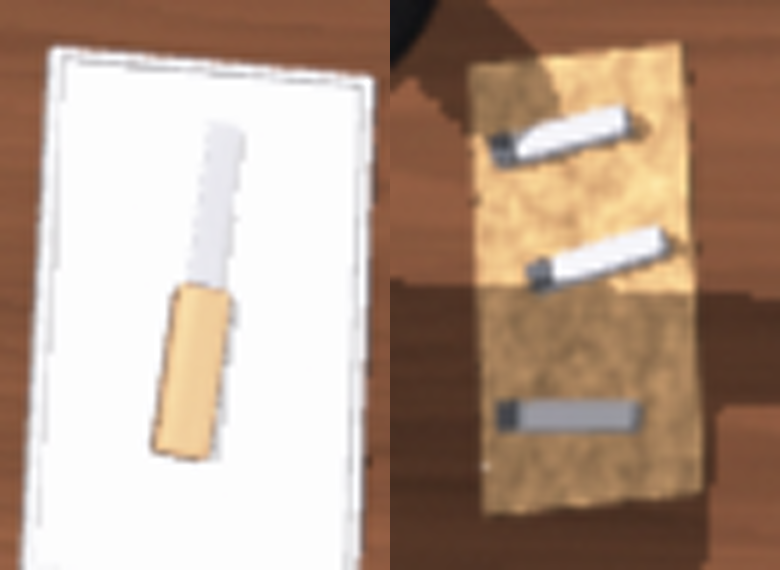

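The opener's blade points to +x at about -9° yaw. There are three bits on the mat, and the case fronts are at x≈612. I'll draw the cases out first.

Call:
jog_arm([
  [[0, 0, 0, 0, 0, 5.4, 1], [0, 0, 0, 0, 0, 5.4, 1], [0, 0, 0, 0, 0, 5.4, 1], [0, 0, 0, 0, 0, 5.4, 1], [14, -23, 0, 0, 0, 0, 1], [14, -23, 0, 0, 0, 0, 1], [14, -23, 0, 0, 0, 0, 1], [14, -23, 0, 0, 0, 0, 1], [14, -23, 0, 0, 0, 0, 1], [14, -23, 0, 0, 0, 0, 1], [14, -23, 0, 0, 0, 0, 1], [14, -23, 0, 0, 0, 0, 1], [14, -23, 0, 0, 0, 0, 1], [14, -23, 0, 0, 0, 0, 1], [14, -23, 0, 0, 0, 0, 1], [14, -23, 0, 0, 0, 0, 1], [0, 0, 0, 0, 0, 0, 1]],
])

```text
time_s: 1.52
tcp_pos: [399.6, -301.4, 230.9]
tool_rot: [1.0, 0.002, 0.0, -0.001]
wrist_force: [0.5, 0.0, -0.1]
finger_gap: 0.0
finger_force: 0.0
```

Call:
jog_arm([
  [[24, -17, 0, 0, 0, 0, 1], [24, -17, 0, 0, 0, 0, 1], [24, -17, 0, 0, 0, 0, 1], [24, -17, 0, 0, 0, 0, 1], [24, -17, 0, 0, 0, 0, 1], [24, -17, 0, 0, 0, 0, 1], [24, -17, 0, 0, 0, 0, 1], [24, -17, 0, 0, 0, 0, 1], [24, -17, 0, 0, 0, 0, 1], [24, -17, 0, 0, 0, 0, 1], [0, 0, 0, 0, 0, 0, 1]],
])

```text
time_s: 2.43
tcp_pos: [640.8, -132.4, 230.2]
tool_rot: [1.0, 0.002, 0.0, -0.001]
wrist_force: [-0.4, -0.1, 0.2]
finger_gap: 0.001
finger_force: 0.0
```

```bash
cat >> h.py <<'E'
def show():
    s=state();m=R.from_quat(s['tool_rot']).as_matrix()
    print('t',round(s['time_s'],2),'tcp',s['tcp_pos'].round(1),'yaw',np.degrees(np.arctan2(m[1,0],m[0,0])).round(2),'zax',m[:,2].round(3),'F',s['wrist_force'].round(1),'gap',round(s['finger_gap'],3),'ff',round(s['finger_force'],1))
E
python3 - <<'E'
from h import *
show()
s=snap('wrist');save(s,'w1.png');print(s['fx'],s['cx'],s['cy'],s['eye'],s['orientation'])
E
```

```text
t 2.43 tcp [ 640.8 -132.4  230.2] yaw 0.17 zax [ 0.001  0.002 -1.   ] F [-0.4 -0.1  0.2] gap 0.001 ff 0.0
371.64829954431775 321.1734371509719 237.99051588043764 [ 715.71634172 -131.52173254  372.16206444] [ 0.70040005 -0.69803648 -0.10579145  0.10484756]
```

View pics/w1.png

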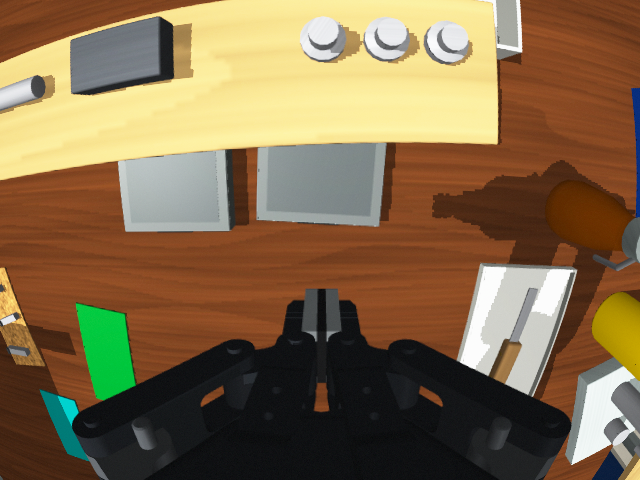

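Wrist view: two cases, with front corners at about (257,220)/(379,226) and (125,231)/(231,229). The shelf edge runs above them and there is no third case in sight.

```bash
cat >> h.py <<'E'
def fray(s,u,v,z):
    d=np.array([u-s['cx'],v-s['cy']]);r=np.hypot(*d);t=r/s['fx']
    w=R.from_quat(s['orientation']).as_matrix()@np.array([*(d/r*np.sin(t)),np.cos(t)])
    e=np.array(s['eye']); return (e+w*(z-e[2])/w[2]).round(1)
E
python3 - <<'E'
from h import *
s=snap('wrist')
for n,u,v,z in [('B',257,220,26),('B',379,226,26),('A',125,231,26),('A',231,229,26),('sh',498,143,70),('sh0',120,158,70),('sh',300,145,70),('tip',321,290,230)]: print(n,fray(s,u,v,z))
t=snap('top')
for n,u,v in [('A',288,191),('A',332,192),('B',344,189),('B',388,191)]:print(n,ray(t,u,v,26).round(1))
E
```

```text
B [625.1 -70.6  26. ]
B [ 619.4 -189.2   26. ]
A [614.2  77.   26. ]
A [616.  -43.9  26. ]
sh [ 707.4 -286.1   70. ]
sh0 [695.   47.3  70. ]
sh [ 699.  -115.7   70. ]
tip [ 647.3 -132.9  230. ]
A [610.7  70.1  26. ]
A [612.3 -45.6  26. ]
B [621.7 -76.9  26. ]
B [ 620.6 -192.7   26. ]
```

Call:
jog_arm([
  [[0, 0, 30, 0, 0, 0, 1], [0, 0, 30, 0, 0, 0, 1], [0, 0, 30, 0, 0, 0, 1], [0, 0, 30, 0, 0, 0, 1], [0, 0, 30, 0, 0, 0, 1], [0, 0, 25, 0, 0, 0, 1], [0, 0, 15, 0, 0, 0, 1], [0, 0, 6, 0, 0, 0, 1], [0, 0, 4, 0, 0, 0, 1], [0, 0, 2, 0, 0, 0, 1], [0, 0, 2, 0, 0, 0, 1], [0, 0, 0, 0, 0, 0, 1]],
])

```text
time_s: 3.58
tcp_pos: [639.0, -135.6, 28.7]
tool_rot: [1.0, -0.0, 0.001, 0.0]
wrist_force: [-0.7, 0.8, -0.0]
finger_gap: -0.001
finger_force: 0.0
```

Call:
jog_arm([
  [[0, 0, 2, 0, 0, 0, 1], [0, 0, 1, 0, 0, 0, 1], [0, 0, 1, 0, 0, 0, 1], [0, 0, 0, 0, 0, 0, 1]],
])

```text
time_s: 3.92
tcp_pos: [639.1, -135.5, 25.8]
tool_rot: [1.0, 0.0, 0.001, 0.0]
wrist_force: [-4.3, 0.7, 10.5]
finger_gap: -0.001
finger_force: 5.3
```

Call:
jog_arm([
  [[0, 0, 0.8, 0, 0, 0, 1], [0, 0, 0, 0, 0, 0, 1], [-3, 0, 0, 0, 0, 0, 1], [-4, 0, 0, 0, 0, 0, 1], [-5, 0, 0, 0, 0, 0, 1], [-5, 0, 0, 0, 0, 0, 1], [0, 0, 0, 0, 0, 0, 1]],
])

```text
time_s: 4.5
tcp_pos: [623.8, -136.1, 25.9]
tool_rot: [1.0, -0.0, 0.003, 0.001]
wrist_force: [1.0, -0.4, 8.4]
finger_gap: -0.003
finger_force: 4.2
```

Call:
jog_arm([
  [[0, 0, 1, 0, 0, 0, 1], [0, 0, 0, 0, 0, 0, 1]],
])

```text
time_s: 4.67
tcp_pos: [623.8, -136.1, 25.7]
tool_rot: [1.0, 0.0, 0.003, 0.001]
wrist_force: [-2.7, 1.1, 15.3]
finger_gap: 0.001
finger_force: 7.7
```

```bash
python3 - <<'E'
from h import *
show()
s=snap('wrist');save(s,'w2.png')
E
```

```text
t 4.67 tcp [ 623.8 -136.1   25.7] yaw 0.0 zax [ 0.006 -0.002 -1.   ] F [-2.7  1.1 15.3] gap 0.001 ff 7.7
```

View pics/w2.png

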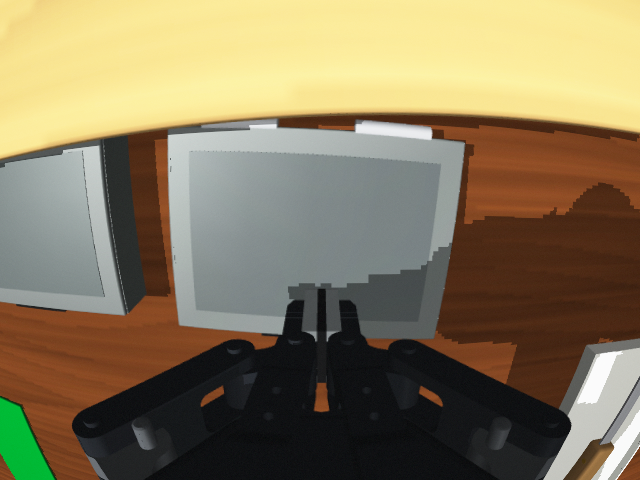

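The case's back edge is now visible at row ~135, with front corners at (180,325) and (435,338).

```bash
python3 - <<'E'
from h import *
s=snap('wrist')
for u,v in [(180,325),(435,338),(466,142),(168,135)]: print(fray(s,u,v,26))
show()
E
```

```text
[613.  -69.8  26. ]
[ 606.6 -187.9   26. ]
[ 694.9 -192.8   26. ]
[698.  -74.1  26. ]
t 4.77 tcp [ 623.8 -136.1   25.7] yaw 0.01 zax [ 0.006 -0.002 -1.   ] F [-3.1  0.6 15.9] gap 0.001 ff 7.8
```

Call:
jog_arm([
  [[0, 0, 0.4, 0, 0, 0, 1], [-3, 0, 0, 0, 0, 0, 1], [-4, 0, 0.1, 0, 0, 0, 1], [-5, 0, 0.1, 0, 0, 0, 1], [-5, 0, 0.1, 0, 0, 0, 1], [-5, 0, 0, 0, 0, 0, 1], [0, 0, 0, 0, 0, 0, 1]],
])

```text
time_s: 5.35
tcp_pos: [603.6, -136.7, 25.8]
tool_rot: [1.0, -0.0, 0.005, 0.002]
wrist_force: [3.7, 0.3, 12.1]
finger_gap: -0.005
finger_force: 6.6
```

```bash
cat >> h.py <<'E'
def cases(s,z=26):
    # grey plastic tops in wrist image
    H=hsv(s);m=((H[...,1]<45)&(H[...,0]>80)&(H[...,2]>90)).astype(np.uint8); m[:, :]=cv2.morphologyEx(m,cv2.MORPH_OPEN,np.ones((5,5)))
    n,l,st,c=cv2.connectedComponentsWithStats(m)
    for i in range(1,n):
        if st[i,4]<3000: continue
        vv,uu=np.nonzero(l==i);p=np.array([fray(s,u,v,z)[:2] for u,v in list(zip(uu,vv))[::5]],np.float32)
        r=cv2.minAreaRect(p);print(c[i].round(),'c',np.round(r[0],1),'wh',np.round(r[1],1),round(r[2],1))
E
python3 - <<'E'
from h import *
s=snap('wrist');cases(s)
E
```

```text
[ 41. 196.] c [658.9   3.2] wh [72.2 71.6] 88.4
[302. 225.] c [ 630.9 -127.6] wh [109.8  79.2] 89.2
```

Call:
jog_arm([
  [[0, 0, -8, 0, 0, 0, 1], [15, 0, 0, 0, 0, 0, 1], [20, 0, 0, 0, 0, 0, 1], [0, 0, 8, 0, 0, 0, 1], [0, 0, 0.5, 0, 0, 0, 1], [0, 0, 0, 0, 0, 0, 1]],
])

```text
time_s: 5.9
tcp_pos: [639.1, -136.1, 25.8]
tool_rot: [1.0, 0.0, 0.005, 0.001]
wrist_force: [2.0, 1.2, 19.4]
finger_gap: 0.003
finger_force: 9.5
```

```bash
python3 - <<'E'
from h import *
s=snap('wrist');cases(s);show();save(s,'w3.png')
E
```

```text
[ 50. 260.] c [658.1  13.8] wh [68.1 89.3] 1.0
[280. 280.] c [ 641.4 -132.5] wh [106.4  56.5] 87.8
t 5.95 tcp [ 639.1 -136.1   25.9] yaw 0.01 zax [ 0.011 -0.002 -1.   ] F [ 2.5  2.3 18.9] gap -0.0 ff 9.3
```

View pics/w3.png

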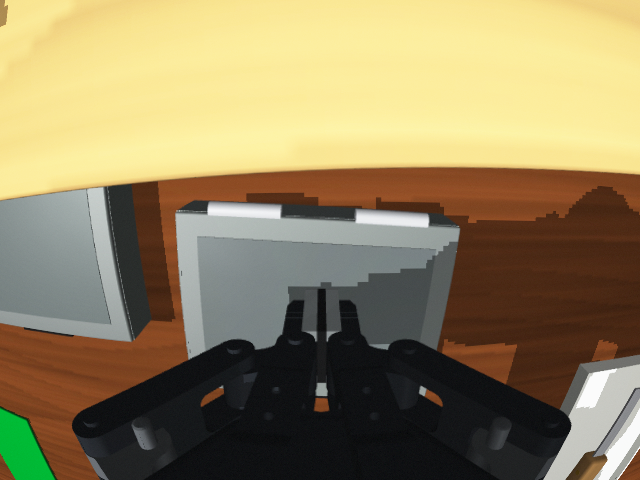

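Case B is moving with the fingers, its back edge now at about rows 215-228. I'll keep pulling.

Call:
jog_arm([
  [[-3, 0, 0, 0, 0, 0, 1], [-5, 0, 0.1, 0, 0, 0, 1], [-6, 0, 0.1, 0, 0, 0, 1], [-6, 0, 0.1, 0, 0, 0, 1], [-6, 0, 0.1, 0, 0, 0, 1], [-6, 0, 0.1, 0, 0, 0, 1], [-6, 0, 0.1, 0, 0, 0, 1], [-6, 0, 0.1, 0, 0, 0, 1], [-6, 0, 0, 0, 0, 0, 1], [-4, 0, 0, 0, 0, 0, 1], [0, 0, 0, 0, 0, 0, 1]],
])

```text
time_s: 6.87
tcp_pos: [586.1, -137.3, 25.8]
tool_rot: [1.0, -0.0, 0.007, 0.002]
wrist_force: [5.1, 1.0, 21.1]
finger_gap: 0.001
finger_force: 10.1
```

```bash
python3 - <<'E'
from h import *
s=snap('wrist');cases(s);show();save(s,'w4.png')
E
```

```text
[ 41. 154.] c [658.8  -3.2] wh [65.8 78.9] 82.4
[309. 288.] c [ 591.7 -132.3] wh [ 56.1 115.6] 1.6
t 6.92 tcp [ 586.1 -137.3   25.8] yaw -0.01 zax [ 0.014 -0.005 -1.   ] F [ 4.6 -0.2 20.3] gap 0.001 ff 10.5
```

View pics/w4.png

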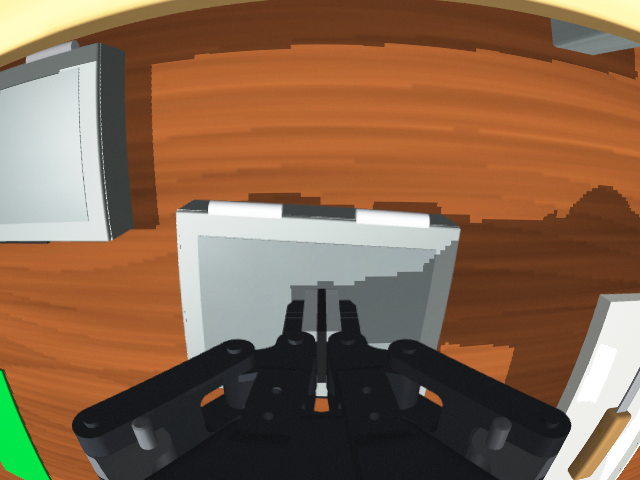

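No slip: case B has come well clear. Now case A.

```bash
python3 - <<'E'
from h import *
s=snap('wrist');print(fray(s,178,212,26),fray(s,460,227,26))
E
```

```text
[628.4 -77.3  26. ] [ 621.9 -194.3   26. ]
```

Call:
jog_arm([
  [[0, 0, -15, 0, 0, 0, 1], [0, 0, -20, 0, 0, 0, 1], [12, -25, 0, 0, 0, 0, 1], [12, -25, 0, 0, 0, 0, 1], [12, -25, 0, 0, 0, 0, 1], [12, -25, 0, 0, 0, 0, 1], [12, -25, 0, 0, 0, 0, 1], [2, -25, 0, 0, 0, 0, 1], [0, 0, 20, 0, 0, 0, 1], [0, 0, 8, 0, 0, 0, 1], [0, 0, 5, 0, 0, 0, 1], [0, 0, 2, 0, 0, 0, 1], [0, 0, 0, 0, 0, 0, 1]],
])

```text
time_s: 8.05
tcp_pos: [644.2, 15.3, 25.4]
tool_rot: [1.0, -0.0, 0.002, -0.001]
wrist_force: [-10.3, 5.8, 32.3]
finger_gap: 0.003
finger_force: 15.8
```

Call:
jog_arm([
  [[0, 0, -1, 0, 0, 0, 1], [-3, 0, 0, 0, 0, 0, 1], [-5, 0, 0, 0, 0, 0, 1], [-6, 0, 0, 0, 0, 0, 1], [-6, 0, 0.1, 0, 0, 0, 1], [-6, 0, 0.1, 0, 0, 0, 1], [0, 0, 0, 0, 0, 0, 1]],
])

```text
time_s: 8.63
tcp_pos: [620.9, 13.2, 25.7]
tool_rot: [1.0, -0.001, 0.006, 0.001]
wrist_force: [3.1, 0.3, 17.7]
finger_gap: -0.005
finger_force: 8.8
```

Call:
jog_arm([
  [[0, 0, 0.3, 0, 0, 0, 1], [-6, 0, 0.1, 0, 0, 0, 1], [-6, 0, 0.1, 0, 0, 0, 1], [-6, 0, 0.1, 0, 0, 0, 1], [-6, 0, 0.1, 0, 0, 0, 1], [-6, 0, 0.1, 0, 0, 0, 1], [-6, 0, 0.1, 0, 0, 0, 1], [-6, 0, 0.1, 0, 0, 0, 1], [-6, 0, 0.1, 0, 0, 0, 1], [-3, 0, 0, 0, 0, 0, 1], [0, 0, 0, 0, 0, 0, 1]],
])

```text
time_s: 9.55
tcp_pos: [572.2, 13.0, 25.6]
tool_rot: [1.0, -0.001, 0.008, 0.001]
wrist_force: [5.2, -0.7, 22.2]
finger_gap: 0.001
finger_force: 10.9
```

```bash
python3 - <<'E'
from h import *
s=snap('wrist');cases(s);show();save(s,'w5.png')
E
```

```text
[316. 252.] c [592.8  16.6] wh [106.9  84.8] 90.0
[579. 278.] c [ 577.1 -122.6] wh [ 93.  104.9] 9.7
t 9.6 tcp [572.1  13.   25.6] yaw -0.08 zax [ 0.015 -0.002 -1.   ] F [ 5.7  0.1 22.7] gap 0.003 ff 11.3
```

View pics/w5.png

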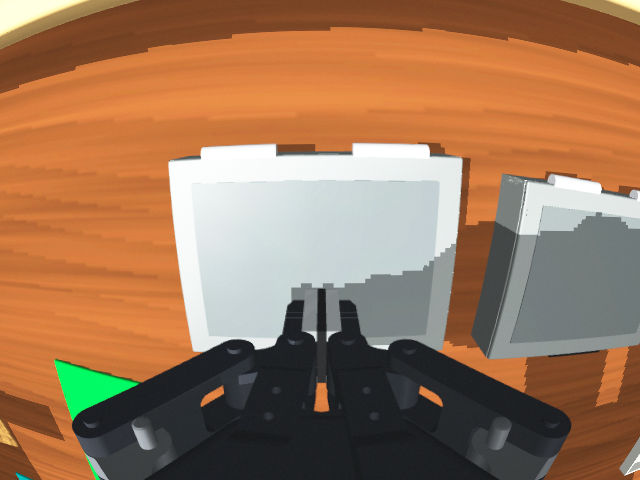

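Both cases are out and there's no third under the shelf. Case A's back corners are at (170,160) and (463,158).

```bash
python3 - <<'E'
from h import *
s=snap('wrist')
for u,v in [(170,161),(463,159),(193,350)]:print(fray(s,u,v,26))
E
```

```text
[635.8  74.9  26. ]
[636.2 -43.   26. ]
[548.   74.9  26. ]
```

Call:
jog_arm([
  [[0, 0, 0.2, 0, 0, 0, 1], [-4, 0, 0, 0, 0, 0, 1], [-4, 0, 0.1, 0, 0, 0, 1], [-5, 0, 0.1, 0, 0, 0, 1], [-4, 0, 0, 0, 0, 0, 1], [0, 0, -10, 0, 0, 0, 1], [0, 0, -30, 0, 0, 0, 1], [0, 0, -30, 0, 0, 0, 1], [0, 0, -30, 0, 0, 0, 0], [0, 0, -30, 0, 0, 0, 0], [0, 0, 0, 0, 0, 0, 0]],
])

```text
time_s: 10.57
tcp_pos: [551.1, 13.7, 155.3]
tool_rot: [1.0, -0.0, 0.004, 0.001]
wrist_force: [1.2, -0.4, 0.9]
finger_gap: 0.42
finger_force: 0.0
```

```bash
python3 - <<'E'
from h import *
show()
s=snap('wrist');cases(s);np.save('w6.npy',s,allow_pickle=True)
t=snap('top')
H=hsv(t)
for z in[26]:
  m=np.zeros((480,640),bool);m[160:240,270:410]=1
  [print(r) for r in rects(t,m&(H[...,1]<60)&(H[...,2]>80),z,150)]
E
```

```text
t 10.57 tcp [551.1  13.7 155.3] yaw -0.05 zax [ 0.009 -0.001 -1.   ] F [ 1.2 -0.4  0.9] gap 0.42 ff 0.0
[495. 173.] c [ 590.9 -135.9] wh [109.2  52.4] 88.4
[321. 200.] c [569.4  13.1] wh [110.   79.2] 89.8
{'c': (579.1, -134.4), 'wh': (120.2, 97.3), 'ang': np.float32(86.0), 'px': array([366., 206.]), 'x': (np.float32(528.0), np.float32(629.0)), 'y': (np.float32(-196.0), np.float32(-73.0))}
{'c': (574.9, 45.6), 'wh': (58.2, 30.5), 'ang': np.float32(85.9), 'px': array([297., 205.]), 'x': (np.float32(558.0), np.float32(592.0)), 'y': (np.float32(16.0), np.float32(74.0))}
{'c': (557.7, -32.7), 'wh': (71.5, 28.6), 'ang': np.float32(-1.9), 'px': array([327., 213.]), 'x': (np.float32(522.0), np.float32(593.0)), 'y': (np.float32(-47.0), np.float32(-17.0))}
```

Call:
jog_arm([
  [[-7, 26, 0, 0, 0, 0, 0], [-7, 26, 0, 0, 0, 0, 0], [-7, 26, 0, 0, 0, 0, 0], [-7, 26, 0, 0, 0, 0, 0], [-7, 26, 0, 0, 0, 0, 0], [-7, 26, 0, 0, 0, 0, 0], [-7, 26, 0, 0, 0, 0, 0], [-7, 26, 0, 0, 0, 0, 0], [-7, 26, 0, 0, 0, 0, 0], [-7, 26, 0, 0, 0, 0, 0], [-7, 26, 0, 0, 0, 0, 0], [-7, 26, 0, 0, 0, 0, 0], [-7, 26, 0, 0, 0, 0, 0], [-7, 26, 0, 0, 0, 0, 0], [-3, 25, 0, 0, 0, 0, 0], [0, 0, 0, 0, 0, 4.4, 0], [0, 0, 0, 0, 0, 4.4, 0], [0, 0, 0, 0, 0, 0, 0]],
])

```text
time_s: 12.17
tcp_pos: [445.0, -373.6, 146.0]
tool_rot: [0.997, -0.079, -0.002, -0.002]
wrist_force: [-0.4, 0.6, 0.6]
finger_gap: 0.497
finger_force: 0.0
```

```bash
cat >> h.py <<'E'
def frect(s,m,z,amin):
    n,l,st,c=cv2.connectedComponentsWithStats(m.astype(np.uint8))
    for i in range(1,n):
        if st[i,4]<amin: continue
        vv,uu=np.nonzero(l==i);p=np.array([fray(s,u,v,z)[:2] for u,v in zip(uu,vv)],np.float32)
        r=cv2.minAreaRect(p);print(c[i].round(),st[i],'c',np.round(r[0],1),'wh',np.round(r[1],1),round(r[2],1))
E
python3 - <<'E'
from h import *
show()
s=snap('wrist');save(s,'w7.png');H=hsv(s)
frect(s,(H[...,0]>10)&(H[...,0]<25)&(H[...,1]>60)&(H[...,2]>180),19,300)
E
```

```text
t 12.17 tcp [ 445.  -373.6  146. ] yaw -9.06 zax [-0.004  0.004 -1.   ] F [-0.4  0.6  0.6] gap 0.497 ff 0.0
[321. 243.] [ 307  199   30   90 2575] c [ 430.8 -370.2] wh [21.9 71.9] 80.9
```

View pics/w7.png

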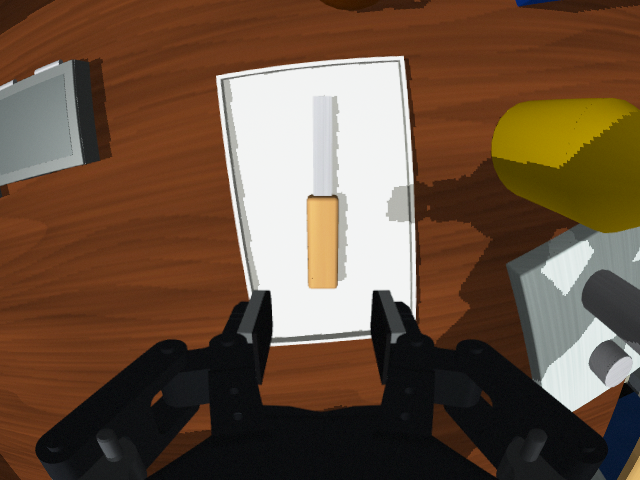

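Wrist view: the opener lies centred at column 322, handle in rows 195-288, blade pointing up the image, aligned with the tool.

Call:
jog_arm([
  [[8, 0, 20, 0, 0, 0, 0], [0, 0, 30, 0, 0, 0, 0], [0, 0, 30, 0, 0, 0, 0], [0, 0, 25, 0, 0, 0, 0], [0, 0, 15, 0, 0, 0, 0], [0, 0, 8, 0, 0, 0, 0], [0, 0, 6, 0, 0, 0, 0], [0, 0, 5, 0, 0, 0, 0], [0, 0, 0, 0, 0, 0, 0], [0, 0, 0, 0, 0, 0, 0]],
])

```text
time_s: 13.05
tcp_pos: [455.4, -375.9, 10.7]
tool_rot: [0.997, -0.077, 0.0, 0.0]
wrist_force: [0.4, -1.0, -0.1]
finger_gap: 0.5
finger_force: 0.0
```

Call:
jog_arm([
  [[0, 0, 3, 0, 0, 0, 0], [0, 0, 3, 0, 0, 0, 0], [0, 0, 0, 0, 0, 0, 0.5], [0, 0, 0, 0, 0, 0, 1], [0, 0, 0, 0, 0, 0, 1], [0, 0, 0, 0, 0, 0, 1], [0, 0, 0, 0, 0, 0, 1], [0, 0, 0, 0, 0, 0, 1]],
])

```text
time_s: 13.72
tcp_pos: [455.1, -375.6, 4.2]
tool_rot: [0.997, -0.077, 0.0, 0.0]
wrist_force: [0.7, 0.8, 3.2]
finger_gap: 0.266
finger_force: 60.2
```

Gripped. Now lift, turn to case B's yaw, and go ahead of its notch.

Call:
jog_arm([
  [[0, 0, -5, 0, 0, 0, 1], [0, 0, -15, 0, 0, 0, 1], [0, 0, -20, 0, 0, 0, 1], [0, 0, -20, 0, 0, -3, 1], [0, 0, -20, 0, 0, -2.8, 1], [-4, -20, 0, 0, 0, 0, 1], [-4, -20, 0, 0, 0, 0, 1], [-4, -20, 0, 0, 0, 0, 1], [-4, -20, 0, 0, 0, 0, 1], [-4, -20, 0, 0, 0, 0, 1], [-4, -20, 0, 0, 0, 0, 1], [-4, -20, 0, 0, 0, 0, 1], [-4, -20, 0, 0, 0, 0, 1], [-4, -20, 0, 0, 0, 0, 1], [-4, -20, 0, 0, 0, 0, 1], [-4, -20, 0, 0, 0, 0, 1], [-2, -20, 0, 0, 0, 0, 1], [0, -8, 0, 0, 0, 0, 1], [0, 0, 0, 0, 0, 0, 1]],
])

```text
time_s: 15.3
tcp_pos: [421.7, -123.9, 83.8]
tool_rot: [1.0, -0.025, -0.0, -0.0]
wrist_force: [1.4, -0.1, -1.3]
finger_gap: 0.263
finger_force: 59.9
```

```bash
python3 - <<'E'
from h import *
show()
s=snap('wrist');save(s,'w8.png');np.save('w8.npy',s,allow_pickle=True);cases(s)
E
```

```text
t 15.3 tcp [ 421.7 -123.9   83.8] yaw -2.89 zax [-0.  0. -1.] F [ 1.4 -0.1 -1.3] gap 0.263 ff 59.9
[85. 43.] c [576.2  17.9] wh [ 77.4 103.3] 0.2
[325.  20.] c [ 557.4 -132. ] wh [102.2  26.3] 86.9
[321. 188.] c [ 459.8 -124.9] wh [ 20.4 110.2] 87.3
```

View pics/w8.png

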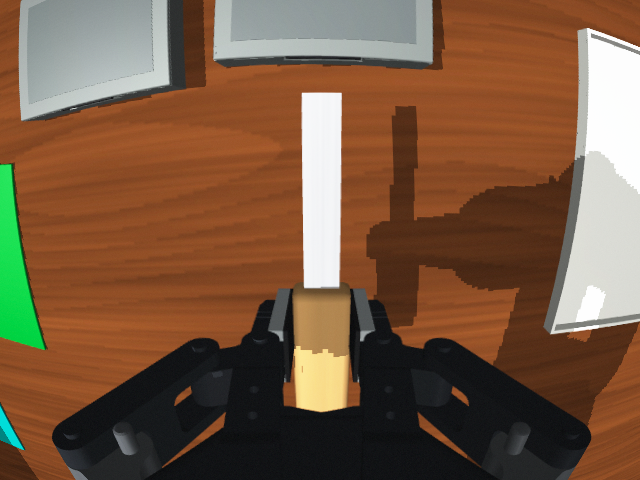

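The blade is straight and its tip is at (322,93). Case B's front edge runs (214,62)-(432,66), with the notch centred at about (323,58).

```bash
python3 - <<'E'
from h import *
s=np.load('w8.npy',allow_pickle=True).item()
print('tip',fray(s,322,93,90.6))
for u,v in [(214,60),(432,64),(285,57),(362,59)]:print(fray(s,u,v,26))
for u,v in [(22,112),(170,84)]:print('A',fray(s,u,v,26))
E
```

```text
tip [ 508.9 -127.7   90.6]
[538.5 -70.9  26. ]
[ 530.4 -188.5   26. ]
[ 535.8 -109.6   26. ]
[ 532.7 -150.2   26. ]
A [533.8  72.9  26. ]
A [528.7 -44.3  26. ]
```

Call:
jog_arm([
  [[0, 0, 20, 0, 0, 0, 1], [0, 0, 20, 0, 0, 0, 1], [0, 0, 15, 0, 0, 0, 1], [0, 0, 10, 0, 0, 0, 1], [0, 0, 7, 0, 0, 0, 1], [0, 0, 0, 0, 0, 0, 1], [0, 0, 0, 0, 0, 0, 1]],
])

```text
time_s: 15.93
tcp_pos: [422.2, -125.8, 12.0]
tool_rot: [1.0, -0.026, -0.0, -0.0]
wrist_force: [-0.1, 0.5, -0.7]
finger_gap: 0.264
finger_force: 59.8
```

Call:
jog_arm([
  [[6, 0, 0, 0, 0, 0, 1], [6, 0, 0, 0, 0, 0, 1], [5, 0, 0, 0, 0, 0, 1], [5, 0, 0, 0, 0, 0, 1], [5, 0, 0, 0, 0, 0, 1], [5, 0, 0, 0, 0, 0, 1], [0, 0, 0, 0, 0, 0, 1]],
])

```text
time_s: 16.52
tcp_pos: [455.2, -127.2, 12.2]
tool_rot: [1.0, -0.026, 0.001, 0.0]
wrist_force: [0.7, -0.3, -0.2]
finger_gap: 0.263
finger_force: 59.8
```

Call:
jog_arm([
  [[6, 0, 0, 0, 0, 0, 1], [6, 0, 0, 0, 0, 0, 1], [0, 0, -3, 0, 0, 0, 1], [0, 0, -3, 0, 0, 0, 1], [0, 0, -3, 0, 0, 0, 1], [0, 0, -3, 0, 0, 0, 1], [0, 0, -3, 0, 0, 0, 1], [0, 0, 0, 0, 0, 0, 1]],
])

```text
time_s: 17.18
tcp_pos: [466.1, -127.8, 27.6]
tool_rot: [1.0, -0.026, 0.0, 0.0]
wrist_force: [0.7, 0.2, -1.2]
finger_gap: 0.268
finger_force: 59.8
```

```bash
python3 - <<'E'
from h import *
show()
s=snap('wrist');t=snap('scene')
cv2.imwrite('pics/x9.png',np.hstack([cv2.resize(s['image'],(400,300)),cv2.resize(t['image'][200:350,180:380],(400,300))])[:,:,::-1])
E
```

```text
t 17.18 tcp [ 466.1 -127.8   27.6] yaw -3.01 zax [ 0.001 -0.    -1.   ] F [ 0.7  0.2 -1.2] gap 0.268 ff 59.8
```

View pics/x9.png

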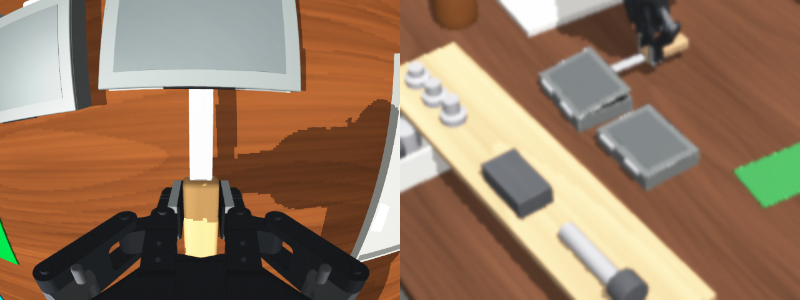

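The cover's front is lifting on the blade. Continuing the arc about the hinge.

Call:
jog_arm([
  [[1.6, 0, -7, 0, 0, 0, 1], [2.3, 0, -6.8, 0, 0, 0, 1], [2.9, 0, -6.6, 0, 0, 0, 1], [3.6, 0, -6.3, 0, 0, 0, 1], [4.1, 0, -5.9, 0, 0, 0, 1], [4.7, 0, -5.4, 0, 0, 0, 1], [5.2, 0, -4.9, 0, 0, 0, 1], [5.8, 0, -4.4, 0, 0, 0, 1], [6.1, 0, -3.7, 0, 0, 0, 1], [6.5, 0, -3.1, 0, 0, 0, 1], [6.8, 0, -2.5, 0, 0, 0, 1], [7, 0, -1.8, 0, 0, 0, 1], [7, 0, -1, 0, 0, 0, 1], [7, 0, 0, 0, 0, 0, 1], [7, 0, 0, 0, 0, 0, 1], [0, 0, 0, 0, 0, 0, 1]],
])

```text
time_s: 18.62
tcp_pos: [544.9, -131.9, 86.3]
tool_rot: [1.0, -0.026, 0.001, 0.0]
wrist_force: [0.1, -0.4, -0.1]
finger_gap: 0.261
finger_force: 59.8
```

```bash
cat >> h.py <<'E'
def pair(name):
    s=snap('wrist');t=snap('scene')
    cv2.imwrite('pics/'+name,np.hstack([cv2.resize(s['image'],(400,300)),cv2.resize(t['image'][200:350,180:380],(400,300))])[:,:,::-1])
E
python3 - <<'E'
from h import *
show();pair('x10.png')
E
```

```text
t 18.62 tcp [ 544.9 -131.9   86.3] yaw -3.0 zax [ 0.001 -0.    -1.   ] F [ 0.1 -0.4 -0.1] gap 0.261 ff 59.8
```

View pics/x10.png

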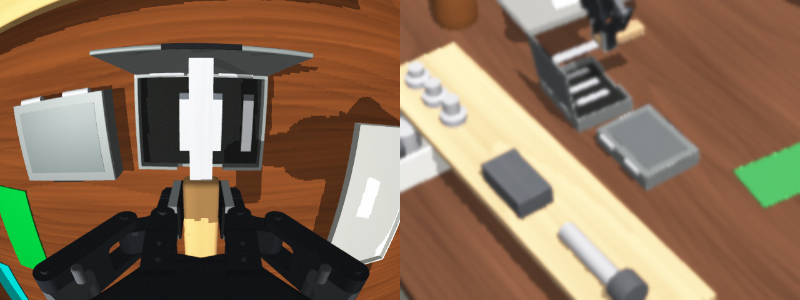

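Case B's cover stands past upright. Retreating and moving over to case A.

Call:
jog_arm([
  [[-10, 0, 0, 0, 0, 0, 1], [-20, 0, 0, 0, 0, 0, 1], [-20, 0, 0, 0, 0, 0, 1], [-20, 0, 0, 0, 0, 0, 1], [-20, 0, 0, 0, 0, 0, 1], [-20, 0, 0, 0, 0, 0, 1], [-20, 0, 0, 0, 0, 0, 1], [0, -20, 0, 0, 0, 0, 1], [0, -20, 0, 0, 0, 0, 1], [0, -20, 0, 0, 0, 0, 1], [0, -20, 0, 0, 0, 0, 1], [0, -20, 0, 0, 0, 0, 1], [0, -20, 0, 0, 0, 0, 1], [0, -20, 0, 0, 0, 0, 1], [0, 0, 0, 0, 0, 0, 1]],
])

```text
time_s: 19.97
tcp_pos: [420.4, 17.4, 86.2]
tool_rot: [1.0, -0.025, -0.0, -0.001]
wrist_force: [-0.5, -0.2, -0.6]
finger_gap: 0.258
finger_force: 59.8
```

```bash
python3 - <<'E'
from h import *
show();s=snap('wrist');save(s,'w11.png');np.save('w11.npy',s,allow_pickle=True);cases(s)
H=hsv(s)
m=((H[...,1]<45)&(H[...,0]>80)&(H[...,2]>70)).astype(np.uint8)
for u in range(200,460,25): 
    c=np.nonzero(m[:95,u])[0]; 
    if len(c): print(u,c.max(),fray(s,u,c.max(),26),s['image'][c.max()-6:c.max()+10:3,u].sum(1))
E
```

```text
t 19.97 tcp [420.4  17.4  86.2] yaw -2.89 zax [-0.     0.001 -1.   ] F [-0.5 -0.2 -0.6] gap 0.258 ff 59.8
[318.  27.] c [550.5  14.8] wh [115.1  39.1] 86.1
[323. 213.] c [450.4  16.9] wh [20.4 96.1] 87.0
225 75 [528.2  65.3  26. ] [681 681 450 204 205 269]
250 70 [529.4  51.2  26. ] [672 668 671 413 209 199]
275 75 [525.3  37.8  26. ] [553 200 208 196 330 319]
300 71 [526.5  24.3  26. ] [651 238 319 231 329 330]
325 94 [513.   11.7  26. ] [286 287 758 758 758 757]
350 68 [526.9  -2.3  26. ] [619 329 241 205 200 328]
375 64 [528.9 -15.9  26. ] [610 615 547 205 208 345]
400 70 [525.6 -29.5  26. ] [521 202 208 335 317 288]
```

Call:
jog_arm([
  [[0, -2, 20, 0, 0, 0, 1], [0, 0, 20, 0, 0, 0, 1], [0, 0, 16, 0, 0, 0, 1], [0, 0, 11, 0, 0, 0, 1], [0, 0, 7, 0, 0, 0, 1], [0, 0, 0, 0, 0, 0, 1], [5, 0, 0, 0, 0, 0, 1], [6, 0, 0, 0, 0, 0, 1], [5, 0, 0, 0, 0, 0, 1], [5, 0, 0, 0, 0, 0, 1], [5, 0, 0, 0, 0, 0, 1], [5, 0, 0, 0, 0, 0, 1], [0, 0, 0, 0, 0, 0, 1]],
])

```text
time_s: 21.1
tcp_pos: [453.5, 15.1, 12.8]
tool_rot: [1.0, -0.026, 0.001, 0.0]
wrist_force: [-0.9, 0.2, -0.6]
finger_gap: 0.263
finger_force: 59.8
```

Call:
jog_arm([
  [[5, 0, 0, 0, 0, 0, 1], [5, 0, 0, 0, 0, 0, 1], [0, 0, -3, 0, 0, 0, 1], [0, 0, -3, 0, 0, 0, 1], [0, 0, -3, 0, 0, 0, 1], [0, 0, -3, 0, 0, 0, 1], [0, 0, -3, 0, 0, 0, 1], [0, 0, 0, 0, 0, 0, 1]],
])

```text
time_s: 21.77
tcp_pos: [462.2, 14.7, 28.0]
tool_rot: [1.0, -0.026, 0.0, 0.0]
wrist_force: [0.1, 0.0, -1.0]
finger_gap: 0.267
finger_force: 59.8
```

```bash
python3 - <<'E'
from h import *
show();s=snap('wrist');save(s,'w12.png')
H=hsv(s)
m=((H[...,1]<45)&(H[...,0]>80)&(H[...,2]>70)).astype(np.uint8)
for u in range(200,460,25): 
    c=np.nonzero(m[:220,u])[0]; 
    if len(c): print(u,c.max(),fray(s,u,c.max(),26),s['image'][c.max()-6:c.max()+10:3,u].sum(1))
E
```

```text
t 21.77 tcp [462.2  14.7  28. ] yaw -3.01 zax [ 0.001 -0.    -1.   ] F [ 0.1  0.  -1. ] gap 0.267 ff 59.8
200 157 [529.   60.6  26. ] [686 677 584 326 322 330]
225 155 [528.8  50.1  26. ] [685 645 672 339 323 329]
250 153 [528.8  39.9  26. ] [680 619 663 369 345 338]
275 149 [529.6  30.   26. ] [676 675 392 140 359 348]
300 148 [529.3  20.3  26. ] [669 657 202 276 358 354]
325 150 [528.   10.7  26. ] [650 150 748 762 762 762]
350 145 [529.5   1.   26. ] [656 652 217 122 215 211]
375 145 [529.2  -8.7  26. ] [650 627 333 217 214 206]
400 143 [529.7 -18.6  26. ] [642 642 483 488 356 323]
425 144 [529.2 -28.8  26. ] [636 610 550 349 321 323]
450 143 [529.6 -39.4  26. ] [622 625 432 358 334 322]
```

Call:
jog_arm([
  [[1.6, 0, -7, 0, 0, 0, 1], [2.3, 0, -6.8, 0, 0, 0, 1], [2.9, 0, -6.6, 0, 0, 0, 1], [3.6, 0, -6.3, 0, 0, 0, 1], [4.1, 0, -5.9, 0, 0, 0, 1], [4.7, 0, -5.4, 0, 0, 0, 1], [5.2, 0, -4.9, 0, 0, 0, 1], [5.8, 0, -4.4, 0, 0, 0, 1], [6.1, 0, -3.7, 0, 0, 0, 1], [6.5, 0, -3.1, 0, 0, 0, 1], [6.8, 0, -2.5, 0, 0, 0, 1], [7, 0, -1.8, 0, 0, 0, 1], [7, 0, -1, 0, 0, 0, 1], [7, 0, 0, 0, 0, 0, 1], [7, 0, 0, 0, 0, 0, 1], [0, 0, 0, 0, 0, 0, 1]],
])

```text
time_s: 23.15
tcp_pos: [541.0, 10.4, 86.8]
tool_rot: [1.0, -0.026, 0.001, 0.0]
wrist_force: [0.3, 0.6, -0.3]
finger_gap: 0.263
finger_force: 59.8
```

```bash
cat >> h.py <<'E'
def covers():
    # scene-camera cloud: points of open covers between z 40..112 -> plane angle
    t=snap('scene');P=cloud(t)
    for n,y0,y1 in(('A',-35,62),('B',-185,-82)):
        q=P[(P[...,0]>585)&(P[...,0]<660)&(P[...,1]>y0)&(P[...,1]<y1)&(P[...,2]>38)&(P[...,2]<120)]
        if len(q)<50: print(n,'few',len(q));continue
        k=np.polyfit(q[:,2],q[:,0],1);print(n,len(q),'x@23',round(np.polyval(k,23),1),'theta',round(np.pi/2+np.arctan(k[0]),2),'zmax',np.percentile(q[:,2],98).round(),'res',(q[:,0]-np.polyval(k,q[:,2])).std().round(1))
E
python3 - <<'E'
from h import *
show();pair('x13.png');covers()
E
```

```text
t 23.15 tcp [541.   10.4  86.8] yaw -3.02 zax [ 0.001 -0.    -1.   ] F [ 0.3  0.6 -0.3] gap 0.263 ff 59.8
A 387 x@23 627.7 theta 1.59 zmax 114.0 res 11.8
B 266 x@23 632.3 theta 1.67 zmax 116.0 res 2.1
```

View pics/x13.png

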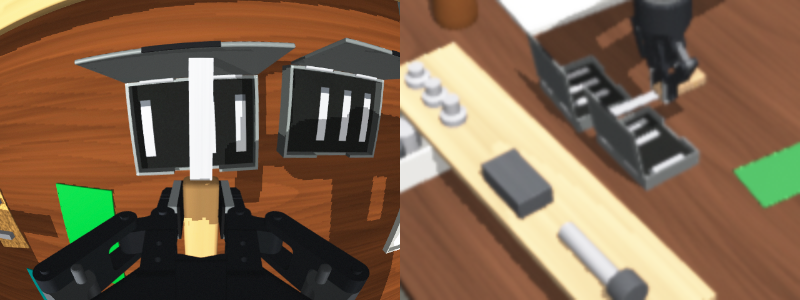

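Both covers are open. Returning the opener to its tray.

Call:
jog_arm([
  [[-10, 0, 0, 0, 0, 0, 1], [-20, 0, 0, 0, 0, 0, 1], [-20, 0, 0, 0, 0, 0, 1], [-20, 0, 0, 0, 0, 0, 1], [-20, 0, 0, 0, 0, 0, 1], [-20, 0, 0, 0, 0, 0, 1], [-10, 0, 0, 0, 0, 0, 1], [0, 25, 0, 0, 0, 0, 1], [0, 25, 0, 0, 0, 0, 1], [0, 25, 0, 0, 0, 0, 1], [0, 25, 0, 0, 0, 0, 1], [0, 25, 0, 0, 0, 0, 1], [0, 25, 0, 0, 0, 0, 1], [0, 25, 0, 0, 0, 0, 1], [0, 25, 0, 0, 0, 0, 1], [0, 25, 0, 0, 0, 0, 1], [0, 25, 0, 0, 0, 0, 1], [4, 25, 0, 0, 0, 0, 1], [4, 25, 0, 0, 0, 0, 1], [0, 0, 0, 0, 0, 0, 1]],
])

```text
time_s: 24.97
tcp_pos: [412.4, -287.3, 87.6]
tool_rot: [1.0, -0.028, 0.001, 0.002]
wrist_force: [-0.4, -0.8, -0.1]
finger_gap: 0.266
finger_force: 59.8
```

```bash
python3 - <<'E'
from h import *
show();covers()
t=snap('top');H=hsv(t);m=np.zeros((480,640),bool);m[205:310,425:492]=1
E
```

```text
t 24.97 tcp [ 412.4 -287.3   87.6] yaw -3.16 zax [ 0.002 -0.003 -1.   ] F [-0.4 -0.8 -0.1] gap 0.266 ff 59.8
A 329 x@23 625.1 theta 1.71 zmax 116.0 res 1.1
B 270 x@23 632.3 theta 1.67 zmax 116.0 res 2.1
```

Call:
jog_arm([
  [[12, 22, 0, 0, 0, 0, 1], [12, 22, 0, 0, 0, 0, 1], [12, 22, 0, 0, 0, 0, 1], [12, 22, 0, 0, 0, 0, 1], [0, 0, 20, 0, 0, 0, 1], [0, 0, 20, 0, 0, 0, 1], [0, 0, 20, 0, 0, 0, 1], [0, 0, 10, 0, 0, 0, 1], [0, 0, 6, 0, 0, 0, 1], [0, 0, 4, 0, 0, 0, 1], [0, 0, 2, 0, 0, 0, 1], [0, 0, 0, 0, 0, 0, 1]],
])

```text
time_s: 26.07
tcp_pos: [455.6, -373.5, 5.3]
tool_rot: [1.0, -0.026, 0.0, 0.0]
wrist_force: [-0.7, 0.1, -0.2]
finger_gap: 0.26
finger_force: 59.8
```

Call:
jog_arm([
  [[0, 0, 1, 0, 0, 0, 1], [0, 0, 0, 0, 0, 0, 0.3], [0, 0, 0, 0, 0, 0, 0], [0, 0, 0, 0, 0, 0, 0], [0, 0, 0, 0, 0, 0, 0], [0, 0, -10, 0, 0, 0, 0], [0, 0, -25, 0, 0, 0, 0], [0, 0, -25, 0, 0, 0, 0], [0, 0, -25, 0, 0, 0, 0], [0, 0, -25, 0, 0, 0, 0], [0, 0, -25, 0, 0, 0, 0], [0, 0, 0, 0, 0, 0, 0]],
])

```text
time_s: 27.07
tcp_pos: [457.9, -376.2, 146.0]
tool_rot: [1.0, -0.026, 0.004, 0.004]
wrist_force: [1.7, 0.2, 1.2]
finger_gap: 0.5
finger_force: 0.0
```

```bash
python3 - <<'E'
from h import *
show();s=snap('wrist');H=hsv(s)
frect(s,(H[...,0]>10)&(H[...,0]<25)&(H[...,1]>60)&(H[...,2]>180),19,300)
P=cloud(snap('scene'))
E
```

```text
t 27.07 tcp [ 457.9 -376.2  146. ] yaw -3.01 zax [ 0.007 -0.008 -1.   ] F [1.7 0.2 1.2] gap 0.5 ff 0.0
[316. 260.] [ 302  216   29   88 2444] c [ 432.1 -371. ] wh [21.8 72.1] 87.1
[627. 469.] [611 450  29  30 522] c [ -23.9 -906. ] wh [186.   55.3] 45.3
```

Call:
jog_arm([
  [[0, 0, 0, 0, 0, -7, 0], [0, 0, 0, 0, 0, -7, 0], [0, 0, 0, 0, 0, -7, 0], [0, 0, 0, 0, 0, -7, 0], [0, 0, 0, 0, 0, -7, 0], [0, 0, 0, 0, 0, -7, 0], [0, 0, 0, 0, 0, -7, 0], [0, 0, 0, 0, 0, -7, 0], [0, 0, 0, 0, 0, -7, 0], [0, 0, 0, 0, 0, -7, 0], [0, 0, 0, 0, 0, -7, 0], [0, 0, 0, 0, 0, -7, 0], [0, 0, 0, 0, 0, -7, 0], [0, 0, 0, 0, 0, -4, 0], [0, 0, 0, 0, 0, 0, 0]],
])

```text
time_s: 28.42
tcp_pos: [454.4, -372.6, 137.0]
tool_rot: [0.694, 0.72, 0.0, -0.002]
wrist_force: [0.5, -0.1, 0.1]
finger_gap: 0.501
finger_force: 0.0
```

Call:
jog_arm([
  [[25, 0, -5, 0, 0, 0, 0.4], [30, 0, -5, 0, 0, 0, 0.4], [30, -1, -5, 0, 0, 0, 0.4], [30, -1, -5, 0, 0, 0, 0.4], [30, -1, 0, 0, 0, 0, 0.4], [30, -1, 0, 0, 0, 0, 0.4], [30, -1, 0, 0, 0, 0, 0.4], [30, -1, 0, 0, 0, 0, 0.4], [30, -1, 0, 0, 0, 0, 0.4], [30, -1, 0, 0, 0, 0, 0.4], [30, -1, 0, 0, 0, 0, 0.4], [30, -1, 0, 0, 0, 0, 0.4], [30, -1, 0, 0, 0, 0, 0.4], [30, -1, 0, 0, 0, 0, 0.4], [30, -1, 0, 0, 0, 0, 0.4], [30, -1, 0, 0, 0, 0, 0.4], [30, -1, 0, 0, 0, 0, 0.4], [30, -1, 0, 0, 0, 0, 0.4], [30, -1, 0, 0, 0, 0, 0.4]],
])

```text
time_s: 30.0
tcp_pos: [417.5, 192.0, 157.9]
tool_rot: [0.696, 0.718, -0.001, -0.0]
wrist_force: [0.5, 0.1, -0.3]
finger_gap: 0.3
finger_force: 0.0
```

Call:
jog_arm([
  [[30, 0, 0, 0, 0, 0, 0.4], [30, 0, 0, 0, 0, 0, 0.4], [30, 0, 0, 0, 0, 0, 0.4], [30, 0, 0, 0, 0, 0, 0.4], [25, 0, 0, 0, 0, 0, 0.4], [0, 0, 0, 0, 0, 0, 0.4], [0, 0, 0, 0, 0, 0, 0.4]],
])

```text
time_s: 30.58
tcp_pos: [412.6, 336.1, 157.6]
tool_rot: [0.695, 0.719, -0.001, -0.0]
wrist_force: [-0.1, 0.0, -0.3]
finger_gap: 0.301
finger_force: 0.0
```

```bash
python3 - <<'E'
from h import *
show();covers()
s=snap('wrist');save(s,'w14.png');H=hsv(s)
print('wrist');frect(s,(H[...,1]<45)&(H[...,2]>110),13,300)
t=snap('top');H=hsv(t)
m=np.zeros((480,640),bool);m[205:285,155:200]=1
print('bits');[print(r) for r in rects(t,m&(H[...,1]<60),13,20)]
E
```

```text
t 30.58 tcp [412.6 336.1 157.6] yaw 92.02 zax [-0.002 -0.001 -1.   ] F [-0.1  0.  -0.3] gap 0.301 ff 0.0
A 324 x@23 624.9 theta 1.71 zmax 115.0 res 1.1
B 268 x@23 632.2 theta 1.67 zmax 116.0 res 2.1
wrist
[618.   9.] [591   0  49  19 485] c [694.9 566.4] wh [76.4 18.1] 16.1
[450. 187.] [437 155  26  62 839] c [515.3 370.2] wh [12.7 51.5] 17.7
[395. 206.] [380 174  29  63 796] c [470.5 352.1] wh [11.2 51.5] 19.9
[323. 202.] [317 176  12  52 619] c [412.7 352.4] wh [ 8.8 41.1] 2.2
[605. 269.] [ 583  251   57   46 1307] c [724.1 292.7] wh [50.7 94.1] 87.6
[619. 345.] [594 279  46 130 311] c [785.3 190.2] wh [ 11.2 192.9] 4.6
[275. 313.] [263 289  23  53 656] c [372.9 250.2] wh [54.3 15.1] 82.0
[368. 314.] [358 290  22  52 563] c [457.6 252.7] wh [13.9 53.2] 11.6
[627. 445.] [ 594  379   46  101 1749] c [941.3 -59. ] wh [106.7 396.2] 36.5
[520. 443.] [510 430  23  26 322] c [679.8  52. ] wh [25.3 51.2] 2.4
bits
{'c': (456.0, 393.0), 'wh': (157.4, 57.9), 'ang': np.float32(36.5), 'px': array([163., 247.]), 'x': (np.float32(405.0), np.float32(536.0)), 'y': (np.float32(326.0), np.float32(417.0))}
{'c': (514.4, 366.1), 'wh': (50.7, 13.9), 'ang': np.float32(-71.9), 'px': array([174., 224.]), 'x': (np.float32(502.0), np.float32(525.0)), 'y': (np.float32(342.0), np.float32(391.0))}
{'c': (468.7, 347.1), 'wh': (51.9, 13.7), 'ang': np.float32(-68.7), 'px': array([179., 241.]), 'x': (np.float32(457.0), np.float32(480.0)), 'y': (np.float32(322.0), np.float32(373.0))}
```

View pics/w14.png

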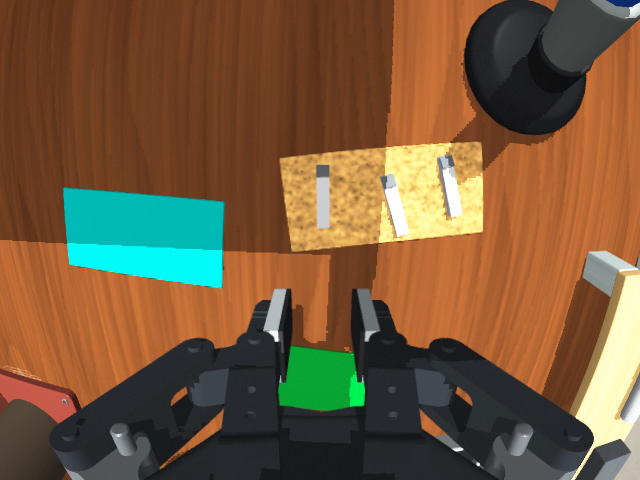

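Three bits are on the cork: vertical at (323,200), tilted at (395,206) and (450,187). The fingers are in line with the first one. Grasping it now.

Call:
jog_arm([
  [[19, 0, 20, 0, 0, 0, 0.4], [0, 0, 30, 0, 0, 0, 0.4], [0, 0, 30, 0, 0, 0, 0.4], [0, 0, 30, 0, 0, 0, 0.4], [0, 0, 20, 0, 0, 0, 0.4], [0, 0, 10, 0, 0, 0, 0.4], [0, 0, 8, 0, 0, 0, 0.4], [0, 0, 4, 0, 0, 0, 0.4], [0, 0, 0, 0, 0, 0, 0.4], [0, 0, 0, 0, 0, 0, 1], [0, 0, 0, 0, 0, 0, 1], [0, 0, 0, 0, 0, 0, 1], [0, 0, 0, 0, 0, 0, 1]],
])

```text
time_s: 31.82
tcp_pos: [414.1, 355.2, 8.2]
tool_rot: [0.695, 0.719, 0.001, 0.0]
wrist_force: [-0.1, -0.9, 6.3]
finger_gap: 0.086
finger_force: 59.5
```

Call:
jog_arm([
  [[0, 0, -10, 0, 0, 0, 1], [0, 0, -25, 0, 0, 0, 1], [0, 0, -30, 0, 0, 0, 1], [0, 0, -30, 0, 0, 0, 1], [0, 0, -30, 0, 0, 0, 1], [-24.5, 10.4, -15, 0, 0, 0, 1], [-24.5, 10.4, 0, 0, 0, 0, 1], [-24.5, 10.4, 0, 0, 0, 0, 1], [-24.5, 10.4, 0, 0, 0, 0, 1], [-24.5, 10.4, 0, 0, 0, 0, 1], [-24.5, 10.4, 0, 0, 0, 0, 1], [-24.5, 10.4, 0, 0, 0, 0, 1], [-24.5, 10.4, 0, 0, 0, 0, 1], [-24.5, 10.4, 0, 0, 0, 0, 1], [-24.5, 10.4, 0, 0, 0, 0, 1], [-24.5, 10.4, 0, 0, 0, 0, 1], [-24.5, 10.4, 0, 0, 0, 0, 1], [-24, 10, 0, 0, 0, 0, 1], [0, 0, 0, 0, 0, 0, 1]],
])

```text
time_s: 33.4
tcp_pos: [560.4, 37.6, 147.6]
tool_rot: [0.696, 0.718, 0.0, 0.001]
wrist_force: [-0.5, 0.3, 0.4]
finger_gap: 0.084
finger_force: 58.8
```

```bash
python3 - <<'E'
from h import *
show();covers()
s=snap('wrist');save(s,'w15.png');H=hsv(s)
d=s['depth'];print('bit in grip: bright px near tips',((H[250:300,300:345,1]<40)&(H[250:300,300:345,2]>180)).sum())
t=snap('scene');P=cloud(t)
# case A body: points z 20..32 front/side walls, y range
for n,y0,y1 in(('A',-60,90),('B',-210,-62)):
    q=P[(P[...,0]>480)&(P[...,0]<640)&(P[...,1]>y0)&(P[...,1]<y1)&(P[...,2]>15)&(P[...,2]<32)]
    print(n,len(q),np.percentile(q[:,0],[1,99]).round(),np.percentile(q[:,1],[1,99]).round())
E
```

```text
t 33.4 tcp [560.4  37.6 147.6] yaw 91.81 zax [ 0.002 -0.002 -1.   ] F [-0.5  0.3  0.4] gap 0.084 ff 58.8
A 324 x@23 625.1 theta 1.71 zmax 115.0 res 1.1
B 274 x@23 632.7 theta 1.67 zmax 117.0 res 2.1
bit in grip: bright px near tips 623
A 338 [531. 627.] [-48.  76.]
B 292 [537. 635.] [-196.  -71.]
```

Call:
jog_arm([
  [[2, 0, 20, 0, 0, 0, 1], [2, 0, 30, 0, 0, 0, 1], [0, 0, 30, 0, 0, 0, 1], [0, 0, 20, 0, 0, 0, 1], [0, 0, 12, 0, 0, 0, 1], [0, 0, 8, 0, 0, 0, 1], [0, 0, 5, 0, 0, 0, 1], [0, 0, 3, 0, 0, 0, 1], [0, 0, 0, 0, 0, 0, 1]],
])

```text
time_s: 34.3
tcp_pos: [559.0, 45.6, 19.2]
tool_rot: [0.695, 0.719, 0.0, 0.0]
wrist_force: [0.0, 0.1, -0.2]
finger_gap: 0.087
finger_force: 58.8
```

Call:
jog_arm([
  [[-5, 0, 0, 0, 0, 0, 1], [-3, 0, 0, 0, 0, 0, 1], [0, 0, 1.5, 0, 0, 0, 1], [0, 0, 0, 0, 0, 0, 1], [0, 0, 0, 0, 0, 0, 0.8], [0, 0, 0, 0, 0, 0, 0.6], [0, 0, 0, 0, 0, 0, 0.6], [0, 0, -10, 0, 0, 0, 0.6], [0, 0, -20, 0, 0, 0, 0.6], [0, 0, -30, 0, 0, 0, 0.6], [0, 0, -30, 0, 0, 0, 0.6], [0, 0, -30, 0, 0, 0, 0.6], [0, 0, -10, 0, 0, 0, 0.5], [0, 0, 0, 0, 0, 0, 0.4]],
])

```text
time_s: 35.47
tcp_pos: [561.6, 37.3, 151.8]
tool_rot: [0.695, 0.719, 0.003, 0.003]
wrist_force: [0.6, -0.7, 0.1]
finger_gap: 0.294
finger_force: 0.0
```

```bash
cat >> h.py <<'E'
def bright(z=22,amin=60):
    s=snap('wrist');H=hsv(s);frect(s,(H[...,1]<45)&(H[...,2]>150),z,amin)
E
python3 - <<'E'
from h import *
show();covers();bright()
E
```

```text
t 35.47 tcp [561.6  37.3 151.8] yaw 92.0 zax [ 0.008 -0.001 -1.   ] F [ 0.6 -0.7  0.1] gap 0.294 ff 0.0
A 331 x@23 625.3 theta 1.71 zmax 115.0 res 1.1
B 272 x@23 632.2 theta 1.67 zmax 115.0 res 2.0
[630.  64.] [ 618    0   22  131 2440] c [842.1 213.2] wh [ 30.4 134. ] 0.7
[359. 216.] [ 279  178  123  133 1005] c [574.2  23. ] wh [ 91.8 106.2] 0.3
[327. 212.] [ 302  189   66   71 1616] c [569.9  41.2] wh [48.1 54.6] 1.9
[459. 243.] [453 210  13  69 174] c [670.9  28.5] wh [57.6  2.3] 89.9
[282. 252.] [281 230   3  46 112] c [530.7  17.5] wh [36.9  1.6] 90.0
[331. 269.] [301 263  62  13 740] c [569.4   5.4] wh [47.8 10.1] 0.0
[325. 302.] [300 296  52  12 551] c [565.7 -23.4] wh [41.2 10. ] 0.0
[273. 333.] [263 330  16  12  71] c [522.6 -55. ] wh [ 8.2 15.7] 45.8
[616. 415.] [ 577  335   63  145 3575] c [1008.6 -282.4] wh [132.  434.6] 35.3
[334. 384.] [308 379  53  10 350] c [ 577.1 -108.8] wh [ 8.8 47.7] 87.5
[327. 405.] [306 402  50   7 221] c [ 575.1 -137.2] wh [ 7.3 47.1] 87.3
```

Call:
jog_arm([
  [[25, -6, 0, 0, 0, 0, 0.4], [25, -6, 0, 0, 0, 0, 0.4], [25, -6, 0, 0, 0, 0, 0.4], [25, -6, 0, 0, 0, 0, 0.4], [25, -6, 0, 0, 0, 0, 0.4], [25, -6, 0, 0, 0, 0, 0.4], [25, -6, 0, 0, 0, 0, 0.4], [25, -6, 0, 0, 0, 0, 0.4], [25, -6, 0, 0, 0, 0, 0.4], [25, -6, 0, 0, 0, 0, 0.4], [25, -6, 0, 0, 0, 0, 0.4], [25, -6, 0, 0, 0, 0, 0.4], [18, -8, 0, 0, 0, 0, 0.4], [0, 0, 20, 0, 0, -6, 0.4], [0, 0, 20, 0, 0, -6, 0.4], [0, 0, 10, 0, 0, -6, 0.4], [0, 0, 0, 0, 0, 0, 0.4], [0, 0, 0, 0, 0, 0, 0.4]],
])

```text
time_s: 37.07
tcp_pos: [466.0, 351.5, 94.4]
tool_rot: [0.575, 0.818, -0.002, -0.001]
wrist_force: [-0.3, 0.7, 0.1]
finger_gap: 0.305
finger_force: 0.0
```

```bash
python3 - <<'E'
from h import *
show();bright(13,200)
E
```

```text
t 37.07 tcp [466.  351.5  94.4] yaw 109.82 zax [-0.005 -0.003 -1.   ] F [-0.3  0.7  0.1] gap 0.305 ff 0.0
[405. 249.] [ 394  208   22   77 1085] c [516.  370.7] wh [10.8 51.9] 18.6
[330. 250.] [ 322  210   16   78 1137] c [470.8 352.5] wh [ 9.8 52. ] 20.0
[368. 313.] [357 289  23  52 579] c [512.5 317.7] wh [10.9 41.4] 30.4
[558. 384.] [ 531  361   61   46 1426] c [726.1 296.8] wh [ 33.3 105.8] 73.8
[619. 388.] [599 371  41  33 540] c [822.4 306.2] wh [ 15.9 122.7] 74.6
[601. 392.] [590 381  26  21 238] c [793.3 298.2] wh [12.4 62.4] 71.8
[633. 458.] [621 431  19  49 519] c [1004.9  184.8] wh [ 36.  182.8] 55.2
```

Call:
jog_arm([
  [[0, 5, 20, 0, 0, 0, 0.4], [0, 0, 25, 0, 0, 0, 0.4], [0, 0, 20, 0, 0, 0, 0.4], [0, 0, 12, 0, 0, 0, 0.4], [0, 0, 8, 0, 0, 0, 0.4], [0, 0, 3, 0, 0, 0, 0.4], [0, 0, 0, 0, 0, 0, 0.4], [0, 0, 0, 0, 0, 0, 1], [0, 0, 0, 0, 0, 0, 1], [0, 0, 0, 0, 0, 0, 1], [0, 0, 0, 0, 0, 0, 1], [0, 0, -10, 0, 0, 0, 1], [0, 0, -25, 0, 0, 0, 1], [0, 0, -30, 0, 0, 0, 1], [0, 0, -30, 0, 0, 0, 1], [0, 0, -30, 0, 0, 0, 1], [0, 0, -15, 0, 0, 0, 1], [0, 0, 0, 0, 0, 0, 1]],
])

```text
time_s: 38.62
tcp_pos: [475.2, 355.7, 155.1]
tool_rot: [0.574, 0.819, 0.004, 0.002]
wrist_force: [0.5, 0.9, 0.2]
finger_gap: 0.078
finger_force: 58.7
```

Call:
jog_arm([
  [[0, 0, 0, 0, 0, 6, 1], [0, 0, 0, 0, 0, 6, 1], [0, 0, 0, 0, 0, 6, 1], [-25, 5, 0, 0, 0, 0, 1], [-25, 5, 0, 0, 0, 0, 1], [-25, 5, 0, 0, 0, 0, 1], [-25, 5, 0, 0, 0, 0, 1], [-25, 5, 0, 0, 0, 0, 1], [-25, 5, 0, 0, 0, 0, 1], [-25, 5, 0, 0, 0, 0, 1], [-25, 5, 0, 0, 0, 0, 1], [-25, 5, 0, 0, 0, 0, 1], [-25, 5, 0, 0, 0, 0, 1], [-25, 5, 0, 0, 0, 0, 1], [-25, 5, 0, 0, 0, 0, 1], [-25, 5, 0, 0, 0, 0, 1], [-25, 5, 0, 0, 0, 0, 1], [-22, 5, 0, 0, 0, 0, 1], [0, 0, 0, 0, 0, 0, 1]],
])

```text
time_s: 40.2
tcp_pos: [560.5, -18.7, 148.4]
tool_rot: [0.696, 0.718, -0.001, 0.0]
wrist_force: [-0.3, 0.4, -0.3]
finger_gap: 0.078
finger_force: 58.7
```

```bash
cat >> h.py <<'E'
def boxes():
    P=cloud(snap('scene'))
    for n,y0,y1 in(('A',-60,100),('B',-215,-62)):
        q=P[(P[...,0]>480)&(P[...,0]<640)&(P[...,1]>y0)&(P[...,1]<y1)&(P[...,2]>15)&(P[...,2]<32)]
        print(n,len(q),np.percentile(q[:,0],[1,99]).round(),np.percentile(q[:,1],[1,99]).round())
E
python3 - <<'E'
from h import *
show();covers();boxes()
E
```

```text
t 40.2 tcp [560.5 -18.7 148.4] yaw 91.8 zax [-0.001 -0.001 -1.   ] F [-0.3  0.4 -0.3] gap 0.078 ff 58.7
A 320 x@23 625.1 theta 1.71 zmax 114.0 res 1.0
B 268 x@23 632.4 theta 1.67 zmax 115.0 res 2.1
A 411 [532. 627.] [-48.  75.]
B 286 [536. 636.] [-197.  -72.]
```

Call:
jog_arm([
  [[0, 0, 20, 0, 0, 0, 1], [0, 0, 30, 0, 0, 0, 1], [0, 0, 30, 0, 0, 0, 1], [0, 0, 20, 0, 0, 0, 1], [0, 0, 12, 0, 0, 0, 1], [0, 0, 6, 0, 0, 0, 1], [0, 0, 3, 0, 0, 0, 1], [0, 0, 0, 0, 0, 0, 1], [0, 0, 0, 0, 0, 0, 1]],
])

```text
time_s: 41.05
tcp_pos: [561.3, -14.8, 29.4]
tool_rot: [0.695, 0.719, 0.001, 0.001]
wrist_force: [0.5, 0.9, 1.1]
finger_gap: 0.078
finger_force: 58.7
```

```bash
python3 - <<'E'
from h import *
show();bright(25,60)
E
```

```text
t 41.05 tcp [561.3 -14.8  29.4] yaw 92.01 zax [ 0.002 -0.    -1.   ] F [0.5 0.9 1.1] gap 0.078 ff 58.7
[382. 162.] [ 245   93  224  252 3872] c [574.3  19.4] wh [ 90.5 111.4] 1.2
[345. 131.] [ 287  118  118   27 2823] c [568.   59.9] wh [46.1 10.3] 1.2
[320. 196.] [ 307  147   26   99 2449] c [558.6  33.4] wh [10.1 40.3] 2.4
[255. 235.] [250 185  10  93 504] c [532.1  17.7] wh [ 2.7 40. ] 1.3
[636. 261.] [632 242   8  32 111] c [739.6  10.8] wh [ 4.5 18.7] 0.9
[333. 284.] [ 287  253  110  110 3739] c [569.8 -17.7] wh [46.3 55.8] 2.0
[254. 308.] [251 286   8  45 254] c [531.1 -17.8] wh [ 2.7 22.6] 1.0
[301. 313.] [293 290  16  51 457] c [551.7 -20.3] wh [25.9  6.2] 88.9
[341. 312.] [334 290  16  51 428] c [570.4 -19.7] wh [ 6.2 26. ] 4.9
[378. 319.] [365 311  26  19 420] c [586.7 -21.7] wh [11.6  9.6] 3.2
[580. 416.] [576 408   9  17  60] c [ 742.1 -105.5] wh [ 4.5 16.1] 1.5
```

Call:
jog_arm([
  [[0, 0, 6, 0, 0, 0, 1], [0, 0, 4, 0, 0, 0, 1], [0, 0, 2, 0, 0, 0, 1], [0, 0, 0, 0, 0, 0, 1], [0, 0, 0, 0, 0, 0, 0.8], [0, 0, 0, 0, 0, 0, 0.6], [0, 0, 0, 0, 0, 0, 0.6], [0, 0, -10, 0, 0, 0, 0.6], [0, 0, -20, 0, 0, 0, 0.6], [0, 0, -30, 0, 0, 0, 0.6], [0, 0, -30, 0, 0, 0, 0.6], [0, 0, -30, 0, 0, 0, 0.6], [0, 0, -10, 0, 0, 0, 0.5], [0, 0, 0, 0, 0, 0, 0.4]],
])

```text
time_s: 42.27
tcp_pos: [562.9, -15.6, 150.2]
tool_rot: [0.695, 0.719, 0.002, 0.003]
wrist_force: [0.3, 0.6, 0.4]
finger_gap: 0.3
finger_force: 0.0
```

Call:
jog_arm([
  [[26, -3, 0, 0, 0, 0, 0.4], [26, -3, 0, 0, 0, 0, 0.4], [26, -3, 0, 0, 0, 0, 0.4], [26, -3, 0, 0, 0, 0, 0.4], [26, -2, 0, 0, 0, 0, 0.4], [26, -2, 0, 0, 0, 0, 0.4], [26, -2, 0, 0, 0, 0, 0.4], [26, -2, 0, 0, 0, 0, 0.4], [26, -2, 0, 0, 0, 0, 0.4], [26, -2, 0, 0, 0, 0, 0.4], [26, -2, 0, 0, 0, 0, 0.4], [26, -2, 0, 0, 0, 0, 0.4], [26, -2, 0, 0, 0, 0, 0.4], [26, -2, 0, 0, 0, 0, 0.4], [22, -2, 0, 0, 0, 0, 0.4], [0, 0, 20, 0, 0, -6, 0.4], [0, 0, 20, 0, 0, -5, 0.4], [0, 0, 10, 0, 0, -5, 0.4], [0, 0, 0, 0, 0, 0, 0.4], [0, 0, 0, 0, 0, 0, 0.4]],
])

```text
time_s: 43.93
tcp_pos: [511.5, 368.7, 93.6]
tool_rot: [0.589, 0.808, -0.002, -0.001]
wrist_force: [0.7, 0.4, 0.7]
finger_gap: 0.298
finger_force: 0.0
```

```bash
python3 - <<'E'
from h import *
show();bright(13,200)
E
```

```text
t 43.93 tcp [511.5 368.7  93.6] yaw 107.84 zax [-0.004 -0.002 -1.   ] F [0.7 0.4 0.7] gap 0.298 ff 0.0
[630.  55.] [609  40  31  28 452] c [683.8 583.7] wh [45.2 19.8] 42.2
[330. 250.] [ 322  208   17   79 1148] c [516.3 371. ] wh [10.4 52.3] 17.7
[275. 313.] [263 289  23  53 627] c [494.4 313.1] wh [11.4 42.3] 8.2
[367. 313.] [357 289  22  52 593] c [556.5 333.7] wh [10.5 41.2] 28.3
[525. 377.] [501 363  52  39 579] c [723.5 308.8] wh [13.  90.4] 72.3
[585. 392.] [ 560  372   57   36 1187] c [822.1 306.8] wh [113.3  38.6] 1.6
[623. 451.] [ 595  401   45   79 2055] c [1001.8  192.5] wh [ 74.4 258.4] 52.7
```

Call:
jog_arm([
  [[1, 5, 20, 0, 0, 0, 0.4], [0, 0, 25, 0, 0, 0, 0.4], [0, 0, 20, 0, 0, 0, 0.4], [0, 0, 12, 0, 0, 0, 0.4], [0, 0, 7, 0, 0, 0, 0.4], [0, 0, 3, 0, 0, 0, 0.4], [0, 0, 0, 0, 0, 0, 0.4], [0, 0, 0, 0, 0, 0, 1], [0, 0, 0, 0, 0, 0, 1], [0, 0, 0, 0, 0, 0, 1], [0, 0, 0, 0, 0, 0, 1], [0, 0, -10, 0, 0, 0, 1], [0, 0, -25, 0, 0, 0, 1], [0, 0, -30, 0, 0, 0, 1], [0, 0, -30, 0, 0, 0, 1], [0, 0, -30, 0, 0, 0, 1], [0, 0, -15, 0, 0, 0, 1], [0, 0, 0, 0, 0, 0, 1], [0, 0, 0, 0, 0, 0, 1]],
])

```text
time_s: 45.57
tcp_pos: [518.0, 372.4, 150.8]
tool_rot: [0.588, 0.809, 0.001, 0.001]
wrist_force: [-0.1, -0.6, -1.3]
finger_gap: 0.076
finger_force: 58.7
```

Call:
jog_arm([
  [[0, 0, 0, 0, 0, 6.7, 1], [0, 0, 0, 0, 0, 6.7, 1], [0, 0, 0, 0, 0, 6.6, 1], [-28, 0, 0, 0, 0, 0, 1], [-28, 0, 0, 0, 0, 0, 1], [-28, 0, 0, 0, 0, 0, 1], [-28, 0, 0, 0, 0, 0, 1], [-28, 0, 0, 0, 0, 0, 1], [-28, 0, 0, 0, 0, 0, 1], [-28, 0, 0, 0, 0, 0, 1], [-28, 0, 0, 0, 0, 0, 1], [-28, 0, 0, 0, 0, 0, 1], [-28, 7, 0, 0, 0, 0, 1], [-28, 7, 0, 0, 0, 0, 1], [-28, 7, 0, 0, 0, 0, 1], [-28, 9, 0, 0, 0, 0, 1], [-28, 9, 0, 0, 0, 0, 1], [-28, 9, 0, 0, 0, 0, 1], [-28, 9, 0, 0, 0, 0, 1], [-28, 9, 0, 0, 0, 0, 1], [-28, 0, 0, 0, 0, 0, 1]],
])

```text
validation failed for argument at $.st...
```

```bash
python3 - <<'E'
from h import *
show();covers();boxes()
E
```

```text
t 45.57 tcp [518.  372.4 150.8] yaw 107.99 zax [ 0.002  0.001 -1.   ] F [-0.1 -0.6 -1.3] gap 0.076 ff 58.7
A 341 x@23 625.3 theta 1.71 zmax 115.0 res 1.3
B 265 x@23 632.4 theta 1.67 zmax 115.0 res 2.1
A 457 [531. 627.] [-50.  74.]
B 294 [536. 635.] [-197.  -72.]
```

Twenty-one rows were refused, so I'm splitting it.

Call:
jog_arm([
  [[0, 0, 0, 0, 0, 6.7, 1], [0, 0, 0, 0, 0, 6.7, 1], [0, 0, 0, 0, 0, 6.6, 1], [-28, 0, 0, 0, 0, 0, 1], [-28, 0, 0, 0, 0, 0, 1], [-28, 0, 0, 0, 0, 0, 1], [-28, 0, 0, 0, 0, 0, 1], [-28, 0, 0, 0, 0, 0, 1], [-28, 0, 0, 0, 0, 0, 1], [-28, 0, 0, 0, 0, 0, 1], [-28, 0, 0, 0, 0, 0, 1], [-28, 0, 0, 0, 0, 0, 1]],
])

```text
time_s: 46.67
tcp_pos: [506.9, 118.8, 147.1]
tool_rot: [0.719, 0.695, -0.001, -0.001]
wrist_force: [0.4, 0.8, 0.9]
finger_gap: 0.075
finger_force: 58.7
```

Call:
jog_arm([
  [[-28, 7, 0, 0, 0, 0, 1], [-28, 7, 0, 0, 0, 0, 1], [-28, 7, 0, 0, 0, 0, 1], [-28, 9, 0, 0, 0, 0, 1], [-28, 9, 0, 0, 0, 0, 1], [-28, 9, 0, 0, 0, 0, 1], [-28, 9, 0, 0, 0, 0, 1], [-28, 9, 0, 0, 0, 0, 1], [-28, 0, 0, 0, 0, 0, 1], [0, 0, 0, 0, 0, 0, 1]],
])

```text
time_s: 47.5
tcp_pos: [564.6, -138.3, 147.0]
tool_rot: [0.721, 0.693, -0.001, -0.001]
wrist_force: [0.0, -0.5, 0.1]
finger_gap: 0.077
finger_force: 58.8
```

```bash
python3 - <<'E'
from h import *
show();covers();boxes()
E
```

```text
t 47.5 tcp [ 564.6 -138.3  147. ] yaw 87.78 zax [-0.003 -0.001 -1.   ] F [ 0.  -0.5  0.1] gap 0.077 ff 58.8
A 332 x@23 625.1 theta 1.71 zmax 115.0 res 1.3
B 276 x@23 632.2 theta 1.67 zmax 115.0 res 2.2
A 445 [531. 628.] [-49.  74.]
B 286 [538. 636.] [-198.  -72.]
```

Call:
jog_arm([
  [[0, 0, 20, 0, 0, 0, 1], [0, 0, 30, 0, 0, 0, 1], [0, 0, 30, 0, 0, 0, 1], [0, 0, 20, 0, 0, 0, 1], [0, 0, 12, 0, 0, 0, 1], [0, 0, 8, 0, 0, 0, 1], [0, 0, 5, 0, 0, 0, 1], [0, 0, 3, 0, 0, 0, 1], [0, 0, 0, 0, 0, 0, 1], [0, 0, 0, 0, 0, 0, 1]],
])

```text
time_s: 48.43
tcp_pos: [566.6, -134.2, 22.3]
tool_rot: [0.719, 0.695, 0.0, 0.001]
wrist_force: [-0.3, -1.0, -0.0]
finger_gap: 0.073
finger_force: 58.8
```

Call:
jog_arm([
  [[0, 0, 3, 0, 0, 0, 1], [0, 0, 1.5, 0, 0, 0, 1], [0, 0, 0, 0, 0, 0, 1], [0, 0, 0, 0, 0, 0, 0.8], [0, 0, 0, 0, 0, 0, 0.6], [0, 0, 0, 0, 0, 0, 0.6], [0, 0, -10, 0, 0, 0, 0.6], [0, 0, -20, 0, 0, 0, 0.6], [0, 0, -30, 0, 0, 0, 0.6], [0, 0, -30, 0, 0, 0, 0.6], [0, 0, -30, 0, 0, 0, 0.6], [0, 0, -30, 0, 0, 0, 0.5], [0, 0, -30, 0, 0, 0, 0.4], [0, -25, 0, 0, 0, 0, 0.4], [0, -25, 0, 0, 0, 0, 0.4], [0, -25, 0, 0, 0, 0, 0.4], [0, -25, 0, 0, 0, 0, 0.4], [0, 0, 0, 0, 0, 0, 0.4]],
])

```text
time_s: 49.93
tcp_pos: [462.2, -129.8, 196.5]
tool_rot: [0.72, 0.694, -0.001, -0.001]
wrist_force: [0.5, 0.6, -0.9]
finger_gap: 0.3
finger_force: 0.0
```

```bash
python3 - <<'E'
from h import *
show();covers();boxes();
s=snap('wrist');H=hsv(s);cv2.imwrite('pics/fin.png',s['image'][:,:,::-1])
frect(s,(H[...,1]<45)&(H[...,2]>140),22,40)
P=cloud(snap('scene'))
t=snap('top');H=hsv(t)
m=np.zeros((480,640),bool);m[205:285,155:200]=1
print('mat bits');[print(r) for r in rects(t,m&(H[...,1]<60),13,20)]
m[:]=0;m[218:295,438:480]=1
print('handle');[print(r) for r in rects(t,m&(H[...,1]>70),19,40)]
m[:]=0;m[170:250,270:400]=1
print('top white');[print(r) for r in rects(t,m&(H[...,1]<45)&(H[...,2]>140),22,8)]
a=np.load('top0.npy',allow_pickle=True).item()['image'].astype(int);b=t['image'].astype(int)
for n,(u0,v0,u1,v1) in dict(oil=(460,150,510,205),bottle=(510,220,570,270),grind=(85,170,160,222)).items():
    print(n,np.abs(a-b)[v0:v1,u0:u1].mean().round(1))
E
```

```text
t 49.93 tcp [ 462.2 -129.8  196.5] yaw 87.96 zax [-0.003  0.001 -1.   ] F [ 0.5  0.6 -0.9] gap 0.3 ff 0.0
A 342 x@23 625.3 theta 1.71 zmax 116.0 res 1.3
B 265 x@23 632.3 theta 1.67 zmax 116.0 res 2.1
A 462 [531. 627.] [-50.  74.]
B 316 [536. 634.] [-197.  -73.]
[389.  12.] [386   0   6  24  77] c [529.5  47.4] wh [ 2.7 21.9] 1.7
[406.   4.] [401   0  12   9  94] c [546.1  55.4] wh [10.2  7.8] 3.8
[429.  21.] [414   0  42  53 825] c [564.6  41.5] wh [60.8 31.2] 57.2
[484.  19.] [479   0   9  36 150] c [617.9  49.7] wh [ 5.1 34.7] 1.9
[439.  87.] [ 387   28  105   89 1951] c [574.9  -5.9] wh [94.1 78.1] 1.6
[413.  66.] [406  61  14  12 143] c [548.2  -2.4] wh [11.   9.9] 2.4
[559.  91.] [557  64   4  54 101] c [699.8 -11.5] wh [ 2.7 53. ] 1.1
[414.  99.] [408  94  13  12 143] c [548.6 -31.6] wh [10.9  9.7] 1.3
[454. 162.] [402 143  97  58 547] c [584.  -95.2] wh [45.9 92.8] 85.9
[560. 191.] [555 165  10  53 100] c [ 706.  -112.1] wh [53.6  2.7] 86.2
[421. 193.] [415 188  12  11 121] c [ 554.4 -113.9] wh [ 9.1 10.3] 89.3
[448. 194.] [430 189  37  12 382] c [ 580.9 -115.6] wh [10.2 35.5]
[... 2145 characters left out ...]
5), 'px': array([316., 209.]), 'x': (np.float32(541.0), np.float32(593.0)), 'y': (np.float32(-24.0), np.float32(3.0))}
{'c': (581.6, -32.3), 'wh': (19.1, 7.9), 'ang': np.float32(2.2), 'px': array([326., 203.]), 'x': (np.float32(572.0), np.float32(591.0)), 'y': (np.float32(-36.0), np.float32(-28.0))}
{'c': (532.4, -123.8), 'wh': (37.4, 3.9), 'ang': np.float32(40.1), 'px': array([361., 223.]), 'x': (np.float32(519.0), np.float32(548.0)), 'y': (np.float32(-137.0), np.float32(-113.0))}
{'c': (472.3, -152.5), 'wh': (15.8, 2.6), 'ang': np.float32(1.1), 'px': array([372., 246.]), 'x': (np.float32(464.0), np.float32(480.0)), 'y': (np.float32(-154.0), np.float32(-151.0))}
oil 0.8
bottle 1.0
grind 0.8
```

```bash
python3 - <<'E'
from h import *
s=snap('wrist');d=s['depth'];v,u=np.mgrid[0:480,0:640]
a=np.stack([u-s['cx'],v-s['cy']],-1);r=np.hypot(a[...,0],a[...,1])+1e-9;t=r/s['fx']
w=np.concatenate([a/r[...,None]*np.tan(t)[...,None],np.ones((480,640,1))],-1)*d[...,None]
P=w@R.from_quat(s['orientation']).as_matrix().T+np.array(s['eye'])
for n,x,y0,y1 in(('A2',560,-40,10),('A1',559,12,62),('B',566,-160,-110)):
    for y in np.linspace(y0+3,y1-3,5):
        q=P[(abs(P[...,0]-x)<3)&(abs(P[...,1]-y)<4)&(d>0)]
        print(n,round(y),len(q),np.median(q[:,2]).round(1) if len(q) else None)
q=P[(abs(P[...,0]-593)<8)&(abs(P[...,1]+130)<8)&(d>0)];print('foam',np.median(q[:,2]).round(1))
for n,x0,y0 in(('A',560,-15),('B',566,-135)):
    print([ (xx,np.median(P[(abs(P[...,0]-xx)<1.5)&(abs(P[...,1]-y0)<20)&(d>0)][:,2]).round(0)) for xx in range(x0-12,x0+14,4)])
E
```

```text
A2 -37 84 21.2
A2 -26 70 21.2
A2 -15 63 21.2
A2 -4 68 21.8
A2 7 43 22.2
A1 15 73 21.3
A1 26 59 21.2
A1 37 57 21.5
A1 48 54 21.6
A1 59 34 23.3
B -157 52 21.5
B -146 51 21.2
B -135 54 21.4
B -124 55 21.4
B -113 75 21.6
foam 11.4
[(548, np.float64(12.0)), (552, np.float64(12.0)), (556, np.float64(14.0)), (560, np.float64(22.0)), (564, np.float64(22.0)), (568, np.float64(21.0)), (572, np.float64(12.0))]
[(554, np.float64(12.0)), (558, np.float64(11.0)), (562, np.float64(17.0)), (566, np.float64(21.0)), (570, np.float64(22.0)), (574, np.float64(12.0)), (578, np.float64(12.0))]
```

All three bits lie flat on the foam with their tops at about 22 mm. The covers are at about 1.7 rad, the opener is in its tray and the bystanders haven't moved. Handing in.

```bash
python3 -c "
from h import *
print(workorder.finish_job())"
```

```text
the job is handed in; nothing more can be done
None
```

The job is handed in with no verdict shown; by my last measurements both cases present are about 7 cm clear of the shelf with covers open near 1.7 rad, all three bits lie flat on the foam, and the opener is back in its tray.

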